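# Feed the marking-out slide by one turn and lock it

## Task

Feed the marking-out slide on by one spacing: with the fingertips, push the hand wheel round by its upright handle through exactly one full turn, clockwise as seen from above, so that the handle comes back to where it started. Then push the lock lever's knob round, clockwise from above, until it is fully locked against its stop. Only push: do not grip, squeeze or force the handle, and leave the things lying about where they are.

Things in the scene. Friction and masses are not known exactly. Their poses are not given: they have to be found in the camera images.
- feed_slide: Grey marking-out feed slide fixed to the bench, 180 x 250 mm. Origin on the bench under the hand wheel's axis. +x (away from the robot, up to 20 degrees askew) leads to the rail, which lies along y at x = 88 mm; its carriage with a copper strip moves 25 mm to -y per clockwise turn. A pointer stands over the rail at x = 82-120, y = -45 mm. All but wheel and lever is below 72 mm.
- wheel_centre (a point): Centre of the hand wheel: on its upright axis, 75 mm above the bench, in the plane of the rim. The wheel lies flat; rim radius 62 mm to the middle of a 13 mm thick bar, three spokes, hub 30 mm in diameter rising 8 mm above the rim's plane.
- wheel_handle (a point): Middle of the upright black handle on the rim: 21 mm in diameter, its centre line 62 mm from the wheel's axis, rising from the rim (top of the rim at 82 mm) to 144 mm above the bench; this point is at 115 mm. It is one piece with the wheel and goes round with it.
- feed_wheel (a joint): Angle of the hand wheel in rad, grows clockwise as seen from above; starts anywhere from -2.7 to 2.7; one turn adds 6.283. At 0 the handle lies in the fixture's +x direction. Stays where it is left (friction of about 2.3 N at the handle); no detent, spring or stop within the turn.
- lock_lever (a joint): Angle of the lock lever in rad: 0 (start 0 to 0.2) unlocked, lever pointing outward to the fixture's right (-y); grows clockwise as seen from above to 1.2, fully locked at a hard stop, where the lever points to the fixture's -x side, towards the robot. Stays where it is left (about 2 N at the knob).
- lever_pivot (a point): Upright axis of the lock lever, at x = 85, y = -117 mm in the fixture's frame, at the right end of the rail; this point is 43 mm above the bench. The lever turns about it.
- lever_knob (a point): Middle of the upright black knob at the end of the lock lever: 20 mm in diameter, 50 mm from the lever's axis, from 49 to 95 mm above the bench; this point is at 73 mm.
- flux_pot: White pot with a green lid, 53 mm across, 48 mm high, standing loose to the right of the wheel on the robot's side; origin under its centre. To be left alone.
- drill_box: Small clear yellow box, 38 x 55 x 17 mm, lying loose to the right of the fixture; origin under its centre. To be left alone.
- dap_block: Small worn wooden block, 36 x 50 x 16 mm, lying loose to the left of the wheel, partly below the handle's path but 50 mm lower than the wheel; origin under its centre. To be left alone.
- screw_tin: Round blue tin, 58 mm across, 24 mm high, loose near the front right; origin under its centre. To be left alone.

How it is judged:
On the way:
1. the wheel has made one full clockwise turn, its handle back where it started, with the lever still unlocked (value of joint feed_wheel between 3.3 and 9.25 rad and distance of wheel_handle from where it was at the start of the episode below 0.012 m and value of joint lock_lever below 0.5 rad), for 0.2 s.
At the end, for the whole second after the job is handed in: The hand wheel stands at rest exactly one clockwise turn on from its start, with the handle within 12 mm (11 degrees) of where it was, and the lock lever is at its stop (beyond 1.05 of 1.2 rad). Small overshoot may be pushed back (value of joint feed_wheel between 3.3 and 9.25 rad and distance of wheel_handle from where it was at the start of the episode below 0.012 m and value of joint lock_lever above 1.05 rad and not (velocity of joint feed_wheel above 0.05 rad/s) and not (velocity of joint feed_wheel below -0.05 rad/s)); the robot touches nothing.
It fails at once if the wheel is gripped, squeezed or forced (over 35 N between the fingers and the wheel) (contact force between the fingers and feed_wheel above 35 N).
It fails at once if the lock lever is gripped, squeezed or forced (over 35 N between the fingers and the lever) (contact force between the fingers and lock_lever above 35 N).
It fails at once if a thing lying about is moved by more than 15 mm (distance of any of flux_pot, drill_box, dap_block, screw_tin from where it was at the start of the episode above 0.015 m).
It also fails if it takes over 61 s, if anything falls off the work surface, if the arm or the gripper's body presses on something with over 40 N, if the wrist force passes 120 N, or if a joint passes its speed limit or range.

## Robot

A 6-joint arm with a two-finger parallel gripper is mounted at the origin on a cart in front of the work surface, level with it; the furniture and walls round the work are solid. World frame = base frame: x ahead of the robot, y to its left, z up, the work surface at z = 0. Lengths are in m, angles in rad, forces in N, time in s.
With the tool pointing down it reaches from about 0.35 to 0.95 m from the base axis. Payload 17.4 kg.
Tool frame: the origin (TCP) lies midway between the tips of the shut fingers; the grasp point (between the pads) lies 19 mm behind it; z points along the fingers, y is the direction in which the jaws open and shut (so a half turn about z gives the same grasp; the last joint's range is limited). The gripper opens to 93 mm and grips with 3 to 60 N. Pads are 15 mm wide; open, the fingers measure 128 mm over their backs; the gripper's body (75 mm by 188 mm) begins 65 mm behind the grasp point.
Start: joints at [1.129, 0.116, 1.442, -0, 1.584, -0.038], TCP at [0.265, 0.621, 0.197] pointing down, gripper open.
Joint ranges: [-2.83, 2.83], [-0.83, 2.19], [0.07, 2.5], [-1.14, 4.28], [0.01, 3], [-2.97, 2.97]. Speed limits (rad/s): [1.89, 1.89, 2.22, 3.14, 3.14, 3.14].

## Interface

Orientations are given as a unit quaternion [x, y, z, w].
In Python, from station import arm, viewer, outline_of gives the robot as it stands. The module is installed in compiled form; this text tells all that it offers.
- The arm moves only by the tool move_arm, never from a script. Its argument "motion" is a list of rows, each an object of numbers: "x", "y", "z": the shift along the tool's x, y, z in units of 30 mm (1.0 is 30 mm); "wx", "wy", "wz": the turn, a rotation vector about the tool's x, y, z in units of 8 degrees (1.0 is 8 degrees); "jaw": the opening, from 0 (shut) to 1 (fully open). In form: [{"x": .., "y": .., "z": .., "wx": .., "wy": .., "wz": .., "jaw": ..}, ...]. A call has 1 to 8 rows; each row shifts and turns the commanded pose from where the row before left it, along the tool's axes as they then stand; what a row does not reach is not made up. A row lasts 1/10 s, in which the tool goes at most 50 mm and 8.59 degrees, less where a joint would pass 70% of its speed; a pose out of reach is approached as far as the arm can. A call is refused whole if a number of a shift passes 1 or a number of a turn 1, either way. A call with a gripper value outside its range is refused whole. The fingers move at their own pace and stop on an object; "newtons" is the grip in N (left out, the last holds). Time passes only in rows, so rows that do not move let the fingers close. It gives the time, the measured TCP pose, the force and the opening at its end, in the units of the state.
- arm.sense(): the state, without advancing time (a new reading comes with each control period).
- viewer.capture(name): name is "scene" or "top" or "wrist"; returns the picture (480x640x3 uint8, red, green, blue); there is no depth.
- viewer.camera_model(name): a dict with "fx", "fy", "cx", "cy" (pixels), "D" ([k1, k2, p1, p2, k3] as OpenCV has them; the pictures are not rectified), "extrinsics" (4x4, takes a point from camera to world coordinates). Camera axes: x right, y down, z forward; pixel columns grow to the right and rows downward; lengths in m; the calibration is good to about 2 mm. A picture is of the moment at which its call begins: read the wrist's pose just before it. camera_model takes no time and is no camera call; for the wrist camera it gives the pose at the moment of the call.
- arm.job_done(): hands the job in, once; it reports no verdict.
Trained networks look in the newest picture that a camera, given by its name, has taken for a name from the list of things; names that differ only in an ending like _2 or _b are one class to them, and where a whole thing is asked for, a point or a joint stands for the part that bears it (a point fixed in the world has none). Each returns a list of dicts, best first, with "confidence" (0 to 1); they miss things now and then, are a little off and sometimes report something else, mostly with a low value. They report only what shows in the picture. A call takes as long as a camera call.
- outline_of(camera, target): "region" (480x640 bool, what is visible of it) and "at" ([column, row] in pixels, amid what is visible of it).
The state is a dict: "t": time; "qpos": joint angles; "qvel": joint speeds; "joint_efforts": joint torques, N m; "position": TCP position; "orientation": TCP orientation; "wrist_force": force on the tool from outside, world axes, zero at the start; "moment": the same for the moment, N m; "gripper_width": finger opening in m.
Only numpy, scipy, OpenCV 4.12 (cv2) and the standard library are available. Lean on these libraries where they do the work, as an engineer would, in place of code of your own. Each camera call takes 0.05 s, during which the arm holds its last target.

## Working session

There is one attempt and no reset: what is moved stays moved. The work goes in short steps, Python scripts to look and compute and a tool call to move; the robot and the scene stay as the last step left them, time stands still between calls to the robot, and variables do not carry over. Pictures are saved under pics/ and viewed, and the job is handed in when it is done.

Besides the shell and the picture viewer there is one more tool, called as name([rows], argument=value, ...), one row to a line, values as JSON. move_arm: Moves the arm, as the interface text tells. Its arguments: {"type":"object","properties":{"motion":{"type":"array"},"newtons":{"type":"number"}},"required":["motion"]}

```bash
mkdir -p pics; cat > h.py <<'E'
import numpy as np, cv2
from station import arm, viewer, outline_of
from scipy.spatial.transform import Rotation as R
def save(n,f):
    im=viewer.capture(n); cv2.imwrite('pics/'+f,im[:,:,::-1]); return im
def ray(cm,uv,z):
    K=np.array([[cm['fx'],0,cm['cx']],[0,cm['fy'],cm['cy']],[0,0,1]])
    p=cv2.undistortPoints(np.array([[uv]],float),K,np.array(cm['D']))[0,0]
    E=np.array(cm['extrinsics']); d=E[:3,:3]@np.array([p[0],p[1],1]); o=E[:3,3]
    return o+d*(z-o[2])/d[2]
def proj(cm,P):
    K=np.array([[cm['fx'],0,cm['cx']],[0,cm['fy'],cm['cy']],[0,0,1]])
    E=np.linalg.inv(np.array(cm['extrinsics']))
    return cv2.projectPoints(np.atleast_2d(P).astype(float),cv2.Rodrigues(E[:3,:3])[0],E[:3,3],K,np.array(cm['D']))[0][:,0]
E
python3 - <<'E'
from h import *
s=arm.sense(); print(s['t'],s['position'],s['orientation'],s['gripper_width'],R.from_quat(s['orientation']).as_matrix().round(3))
for n in('scene','top'):
    save(n,n+'0.png'); cm=viewer.camera_model(n); print(n,np.round(cm['extrinsics'],3).tolist())
    for t in ['wheel_handle','wheel_centre','lever_knob','flux_pot','drill_box','dap_block','screw_tin','feed_slide']:
        for o in outline_of(n,t)[:1]: print(n,t,round(o['confidence'],2),np.round(o['at'],1),o['region'].sum())
print(arm.sense()['t'])
E
```

```text
0.0 [0.26514914 0.62049608 0.19641079] [ 2.00529632e-01  9.79687473e-01 -5.53723788e-04 -1.23771940e-04] 0.09331652846856928 [[-0.92   0.393 -0.   ]
 [ 0.393  0.92  -0.001]
 [ 0.    -0.001 -1.   ]]
scene [[-0.235, 0.529, -0.815, 1.341], [0.972, 0.137, -0.191, 0.078], [0.011, -0.837, -0.547, 0.667], [0.0, 0.0, 0.0, 1.0]]
scene wheel_handle 0.8 [402.7 261. ] 1850
scene wheel_centre 0.56 [390.8 301.9] 8921
scene lever_knob 0.62 [308.7 278. ] 458
scene flux_pot 0.64 [346.2 258.4] 775
scene drill_box 0.53 [293.1 274.1] 317
scene dap_block 0.96 [442.9 293.9] 434
scene screw_tin 0.76 [255.  228.5] 485
scene feed_slide 0.7 [390.9 301.8] 8411
top [[0.014, -0.998, 0.058, 0.452], [-1.0, -0.015, -0.009, -0.107], [0.01, -0.058, -0.998, 0.947], [0.0, 0.0, 0.0, 1.0]]
top wheel_handle 0.68 [251.5 240.7] 1982
top wheel_centre 0.89 [260.6 216.4] 7410
top lever_knob 0.54 [329.1 212.2] 254
top flux_pot 0.59 [308.4 283.6] 532
top drill_box 0.7 [262.1 216.3] 7266
top dap_block 0.88 [210.9 251.4] 296
top screw_tin 0.6 [413.5 312.2] 684
top feed_slide 0.75 [260.2 218.5] 7551
0.9
```

View pics/top0.png

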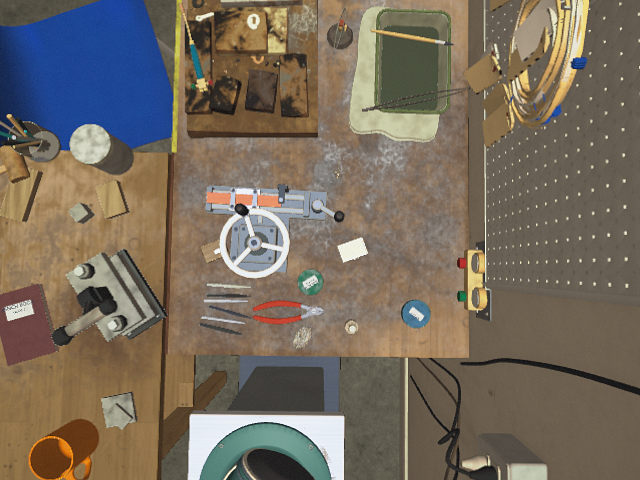

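View pics/scene0.png

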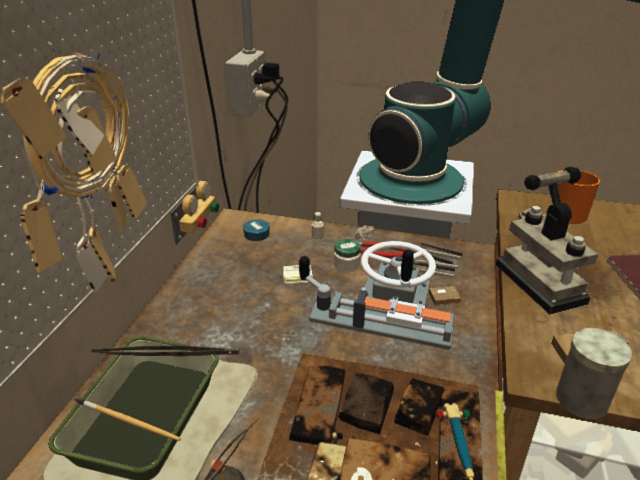

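```bash
python3 -c "
import cv2
a=cv2.imread('pics/top0.png')[130:330,180:400];cv2.imwrite('pics/topz.png',cv2.resize(a,None,fx=3,fy=3,interpolation=3))
a=cv2.imread('pics/scene0.png')[200:400,270:480];cv2.imwrite('pics/scz.png',cv2.resize(a,None,fx=3,fy=3,interpolation=3))"
```

```text
(no output)
```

View pics/topz.png

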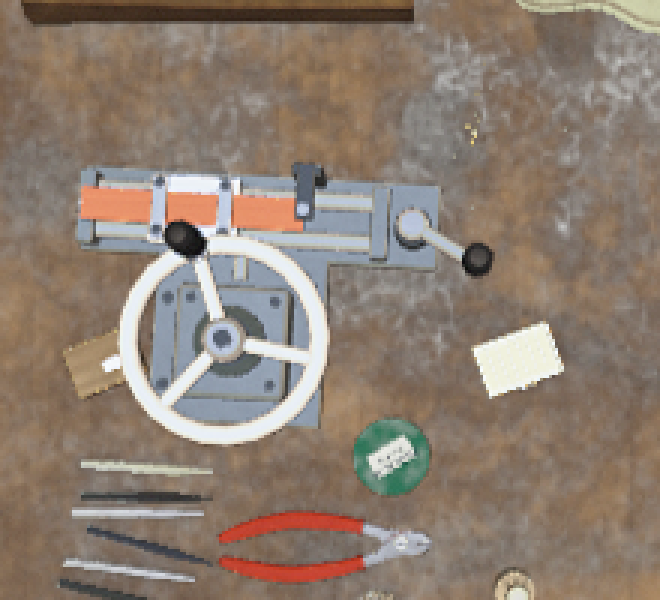

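View pics/scz.png

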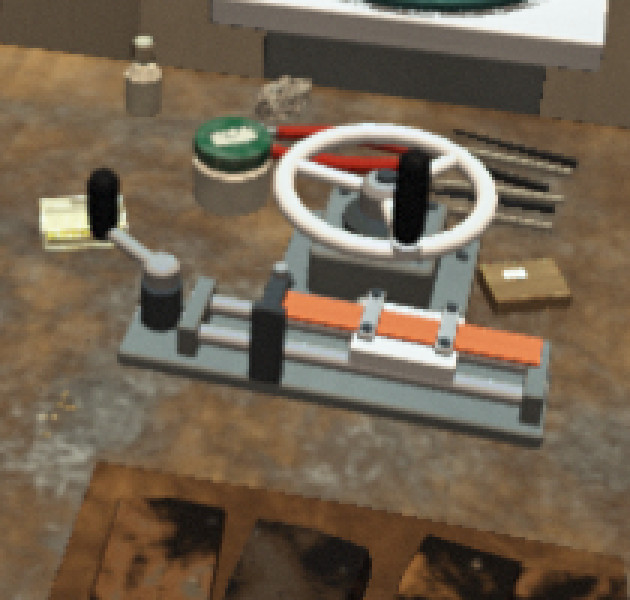

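```bash
cat > fit.py <<'E'
from h import *
from scipy.optimize import least_squares
def fp(p):
    x,y,yaw,q,l=p
    T=lambda a:[x+np.cos(yaw)*a[0]-np.sin(yaw)*a[1],y+np.sin(yaw)*a[0]+np.cos(yaw)*a[1],a[2]]
    k=lambda z:T([.085-.05*np.sin(l),-.117-.05*np.cos(l),z])
    hd=lambda z:T([.062*np.cos(q),-.062*np.sin(q),z])
    return dict(c=T([0,0,.075]),h=hd(.115),ht=hd(.144),k=k(.073),kt=k(.095),pv=T([.085,-.117,.055]),
      ru=T([.062,0,.075]))
E
python3 - <<'E'
from fit import *
Z=lambda a,b,o:np.array([a/3+o[0],b/3+o[1]])
t=(180,130);s=(270,200)
obs=[('top','c',Z(223.5,339.5,t),1),('top','h',Z(185,240,t),.7),('top','k',Z(476,258,t),.7),('top','pv',Z(412,228,t),.7),
('scene','c',Z(385.5,193,s),1),('scene','h',Z(410,197,s),.7),('scene','k',Z(103,203,s),.7)]
cms={n:viewer.camera_model(n) for n in('top','scene')}
def f(p):
    P=fp(p); return np.concatenate([w*(proj(cms[n],P[k])[0]-uv) for n,k,uv,w in obs])
c=ray(cms['top'],obs[0][2],.075);print('c',c)
best=min((least_squares(f,[c[0],c[1],0,q,.3]) for q in(-2,-1,0,1,2)),key=lambda r:r.cost)
print(best.x,np.round(best.fun.reshape(-1,2),2).tolist())
for k,v in fp(best.x).items(): print(k,np.round(v,4))
np.save('p.npy',best.x)
for n,u,z in[('pot',(308.4,283.6),.048),('box',(353,249.5),.017),('dap',(211,251.4),.016),('tin',(416,314),.024)]:print(n,ray(cms['top'],u,z).round(3))
E
```

```text
c [0.50102412 0.02289804 0.075     ]
[ 0.50127839  0.02382149 -0.05135908 -0.34938425  0.47121869] [[-0.47, -0.14], [0.06, -0.16], [0.34, 0.55], [-0.06, -0.65], [-0.05, -0.76], [0.1, -0.01], [-0.24, 0.26]]
c [0.5013 0.0238 0.075 ]
h [0.5605 0.042  0.115 ]
ht [0.5605 0.042  0.144 ]
k [ 0.5552 -0.1407  0.073 ]
kt [ 0.5552 -0.1407  0.095 ]
pv [ 0.5802 -0.0974  0.055 ]
ru [0.5632 0.0206 0.075 ]
pot [ 0.423 -0.082  0.048]
box [ 0.494 -0.172  0.017]
dap [0.486 0.121 0.016]
tin [ 0.364 -0.302  0.024]
```

```bash
cat > ov.py <<'E'
from fit import *
def overlay(n,src,dst,p,box,f=3):
    cm=viewer.camera_model(n); im=cv2.imread(src); x0,y0,x1,y1=box
    im=cv2.resize(im[y0:y1,x0:x1],None,fx=f,fy=f,interpolation=3)
    x,y,yaw,q,l=p
    def L(P,c):
        u=proj(cm,np.array(P)); u=((u-[x0,y0]+.5)*f-.5)
        cv2.polylines(im,[np.round(u*8).astype(int).reshape(-1,1,2)],False,c,1,cv2.LINE_AA,3)
    T=lambda a:[x+np.cos(yaw)*a[0]-np.sin(yaw)*a[1],y+np.sin(yaw)*a[0]+np.cos(yaw)*a[1],a[2]]
    A=np.linspace(0,2*np.pi,60)
    def circ(cx,cy,r,z): return [T([cx+r*np.cos(a),cy+r*np.sin(a),z]) for a in A]
    L(circ(0,0,.062,.075),(0,0,255)); L(circ(0,0,.015,.083),(0,0,255))
    hx,hy=.062*np.cos(q),-.062*np.sin(q)
    L(circ(hx,hy,.0105,.144),(255,255,0));L(circ(hx,hy,.0105,.082),(255,255,0))
    kx,ky=.085-.05*np.sin(l),-.117-.05*np.cos(l)
    L(circ(kx,ky,.010,.095),(0,255,255));L(circ(kx,ky,.010,.049),(0,255,255))
    L([T([.085,-.117,.0]),T([.085,-.117,.043]),T([kx,ky,.043])],(255,0,255))
    L([T([.088,-.14,.0]),T([.088,.11,.0])],(0,255,0))
    cv2.imwrite(dst,im)
E
python3 - <<'E'
from ov import *
p=np.load('p.npy')
overlay('top','pics/top0.png','pics/o1.png',p,(180,130,400,330));overlay('scene','pics/scene0.png','pics/o2.png',p,(270,200,480,400))
E
```

```text
(no output)
```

View pics/o1.png

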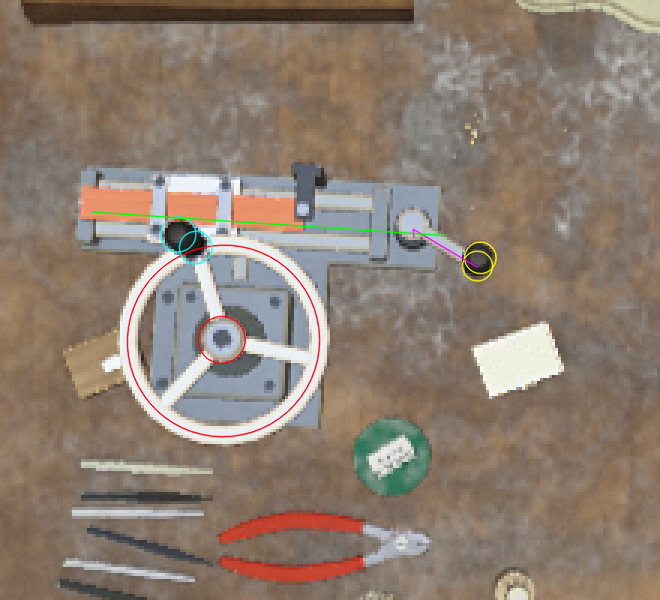

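View pics/o2.png

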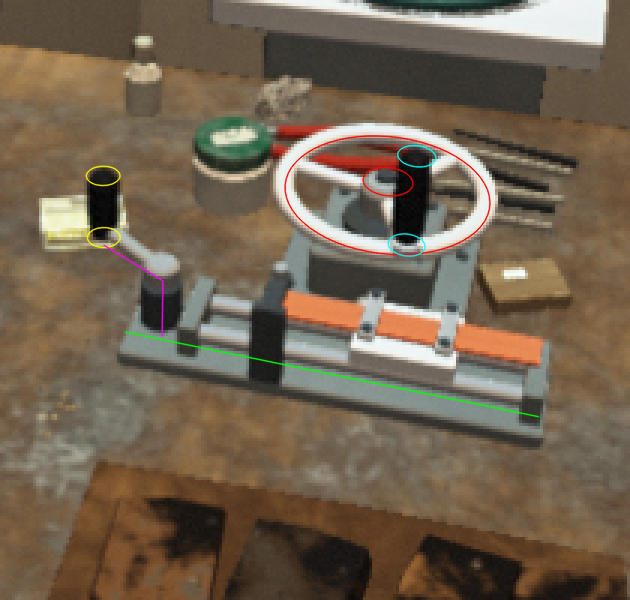

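```bash
cat > plan.py <<'E'
from h import *
import json,sys
def pose():
    s=arm.sense(); M=R.from_quat(s['orientation']).as_matrix()
    return np.array(s['position']),M,s
def down(a): 
    a=np.radians(a); x=[np.cos(a),np.sin(a),0]; y=[np.sin(a),-np.cos(a),0]
    return np.array([x,y,[0,0,-1]]).T
def rows(tg,jaw=0,start=None):
    p,M,s=pose() if start is None else start
    out=[]
    for x,y,z,a in tg:
        M2=down(a)
        d=M.T@(np.array([x,y,z])-p)/.03; w=R.from_matrix(M.T@M2).as_rotvec()/np.radians(8)
        d=d.round(2);w=w.round(2)
        p=p+M@d*.03; M=M@R.from_rotvec(w*np.radians(8)).as_matrix()
        r=dict(zip(['x','y','z','wx','wy','wz'],[float(v) for v in [*d,*w]])); r['jaw']=jaw
        r={k:v for k,v in r.items() if v!=0 or k=='jaw'}
        out.append(r)
        assert max(abs(d))<=1 and max(abs(w))<=1.0,(d,w)
    for i in range(0,len(out),8): print(json.dumps(out[i:i+8]))
def info():
    p,M,s=pose(); print(round(s['t'],2),p.round(4),'alpha',np.degrees(np.arctan2(M[1,0],M[0,0])).round(1),'q',np.round(s['qpos'],2),'F',np.round(s['wrist_force'],1),'w',round(s['gripper_width'],3))
    return s
E
python3 - <<'E'
from plan import *
info()
p=pose()[0]; tgt=np.array([.5386,.0733,.2])
n=24; rows([(*(p+(tgt-p)*min(1,(i+1)/n)),157+ (257-157)*(i+1)/n) for i in range(n)])
E
```

```text
0.9 [0.2652 0.6207 0.1971] alpha 156.9 q [ 1.13  0.12  1.44 -0.    1.58 -0.04] F [ 0.4 -0.   1.2] w 0.093
[{"x": -0.65, "y": -0.55, "wz": -0.54, "jaw": 0}, {"x": -0.6, "y": -0.6, "z": -0.01, "wz": -0.52, "jaw": 0}, {"x": -0.56, "y": -0.64, "wz": -0.52, "jaw": 0}, {"x": -0.51, "y": -0.68, "z": -0.01, "wz": -0.52, "jaw": 0}, {"x": -0.47, "y": -0.71, "wz": -0.52, "jaw": 0}, {"x": -0.4, "y": -0.74, "wz": -0.52, "jaw": 0}, {"x": -0.36, "y": -0.78, "z": -0.01, "wz": -0.52, "jaw": 0}, {"x": -0.29, "y": -0.79, "wz": -0.52, "jaw": 0}]
[{"x": -0.24, "y": -0.82, "z": -0.01, "wz": -0.52, "jaw": 0}, {"x": -0.18, "y": -0.83, "wz": -0.53, "jaw": 0}, {"x": -0.11, "y": -0.84, "wz": -0.52, "jaw": 0}, {"x": -0.06, "y": -0.85, "z": -0.01, "wz": -0.52, "jaw": 0}, {"x": 0.01, "y": -0.85, "wz": -0.52, "jaw": 0}, {"x": 0.07, "y": -0.85, "z": -0.01, "wz": -0.52, "jaw": 0}, {"x": 0.13, "y": -0.84, "wz": -0.52, "jaw": 0}, {"x": 0.19, "y": -0.83, "wz": -0.52, "jaw": 0}]
[{"x": 0.25, "y": -0.81, "z": -0.01, "wz": -0.52, "jaw": 0}, {"x": 0.31, "y": -0.79, "wz": -0.52, "jaw": 0}, {"x": 0.36, "y": -0.77, "z": -0.01, "wz": -0.52, "jaw": 0}, {"x": 0.42, "y": -0.74, "wz": -0.52, "jaw": 0}, {"x": 0.47, "y": -0.7, "wz": -0.52, "jaw": 0}, {"x": 0.53, "y": -0.67, "z": -0.01, "wz": -0.53, "jaw": 0}, {"x": 0.57, "y": -0.63, "wz": -0.52, "jaw": 0}, {"x": 0.61, "y": -0.59, "z": -0.01, "wz": -0.52, "jaw": 0}]
```

```bash
python3 - <<'E'
from plan import *
p=pose()[0]; wp=[p,np.array([.30,.59,.36]),np.array([.52,.13,.36]),np.array([.5386,.0733,.24])]
T=[]
for a,b,n in zip(wp[:-1],wp[1:],[7,19,6]): T+=[a+(b-a)*(i+1)/n for i in range(n)]
n=len(T);rows([(*t,157+100*(i+1)/n) for i,t in enumerate(T)])
E
```

```text
[{"x": -0.21, "y": -0.07, "z": -0.78, "wz": -0.41, "jaw": 0}, {"x": -0.21, "y": -0.08, "z": -0.77, "wz": -0.39, "jaw": 0}, {"x": -0.2, "y": -0.09, "z": -0.78, "wz": -0.39, "jaw": 0}, {"x": -0.19, "y": -0.11, "z": -0.77, "wz": -0.39, "jaw": 0}, {"x": -0.19, "y": -0.11, "z": -0.78, "wz": -0.39, "jaw": 0}, {"x": -0.18, "y": -0.12, "z": -0.77, "wz": -0.39, "jaw": 0}, {"x": -0.18, "y": -0.14, "z": -0.78, "wz": -0.39, "jaw": 0}, {"x": -0.4, "y": -0.8, "wz": -0.39, "jaw": 0}]
[{"x": -0.36, "y": -0.82, "wz": -0.39, "jaw": 0}, {"x": -0.31, "y": -0.83, "wz": -0.39, "jaw": 0}, {"x": -0.27, "y": -0.86, "wz": -0.39, "jaw": 0}, {"x": -0.22, "y": -0.87, "wz": -0.39, "jaw": 0}, {"x": -0.17, "y": -0.87, "wz": -0.39, "jaw": 0}, {"x": -0.12, "y": -0.89, "wz": -0.4, "jaw": 0}, {"x": -0.08, "y": -0.89, "wz": -0.39, "jaw": 0}, {"x": -0.02, "y": -0.9, "wz": -0.39, "jaw": 0}]
[{"x": 0.02, "y": -0.89, "wz": -0.39, "jaw": 0}, {"x": 0.07, "y": -0.89, "wz": -0.39, "jaw": 0}, {"x": 0.12, "y": -0.89, "wz": -0.39, "jaw": 0}, {"x": 0.17, "y": -0.88, "wz": -0.39, "jaw": 0}, {"x": 0.21, "y": -0.86, "wz": -0.39, "jaw": 0}, {"x": 0.27, "y": -0.86, "wz": -0.39, "jaw": 0}, {"x": 0.3, "y": -0.84, "wz": -0.39, "jaw": 0}, {"x": 0.36, "y": -0.82, "wz": -0.39, "jaw": 0}]
[{"x": 0.4, "y": -0.8, "wz": -0.39, "jaw": 0}, {"x": 0.44, "y": -0.78, "wz": -0.39, "jaw": 0}, {"x": 0.21, "y": -0.25, "z": 0.67, "wz": -0.39, "jaw": 0}, {"x": 0.23, "y": -0.25, "z": 0.66, "wz": -0.39, "jaw": 0}, {"x": 0.24, "y": -0.23, "z": 0.67, "wz": -0.39, "jaw": 0}, {"x": 0.25, "y": -0.21, "z": 0.67, "wz": -0.4, "jaw": 0}, {"x": 0.26, "y": -0.2, "z": 0.66, "wz": -0.39, "jaw": 0}, {"x": 0.28, "y": -0.19, "z": 0.67, "wz": -0.39, "jaw": 0}]
```

move_arm([
  {"x":-0.2,"y":-0.1,"z":-0.78,"wz":-0.4,"jaw":0},
  {"x":-0.2,"y":-0.1,"z":-0.78,"wz":-0.4,"jaw":0},
  {"x":-0.2,"y":-0.1,"z":-0.78,"wz":-0.4,"jaw":0},
  {"x":-0.2,"y":-0.1,"z":-0.78,"wz":-0.4,"jaw":0},
  {"x":-0.2,"y":-0.1,"z":-0.78,"wz":-0.4,"jaw":0},
  {"x":-0.2,"y":-0.1,"z":-0.78,"wz":-0.4,"jaw":0},
  {"x":-0.2,"y":-0.1,"z":-0.78,"wz":-0.4,"jaw":0},
  {"x":-0.4,"y":-0.8,"wz":-0.4,"jaw":0},
])

```text
$.motion[0]: bad value
```

move_arm([
  {"x":-0.36,"y":-0.82,"wz":-0.39,"jaw":0},
  {"x":-0.31,"y":-0.83,"wz":-0.39,"jaw":0},
  {"x":-0.27,"y":-0.86,"wz":-0.39,"jaw":0},
  {"x":-0.22,"y":-0.87,"wz":-0.39,"jaw":0},
  {"x":-0.17,"y":-0.87,"wz":-0.39,"jaw":0},
  {"x":-0.12,"y":-0.89,"wz":-0.4,"jaw":0},
  {"x":-0.08,"y":-0.89,"wz":-0.39,"jaw":0},
  {"x":-0.02,"y":-0.9,"wz":-0.39,"jaw":0},
])

```text
$.motion[0]: bad value
```

move_arm([
  {"x":0.02,"y":-0.89,"wz":-0.39,"jaw":0},
  {"x":0.07,"y":-0.89,"wz":-0.39,"jaw":0},
  {"x":0.12,"y":-0.89,"wz":-0.39,"jaw":0},
  {"x":0.17,"y":-0.88,"wz":-0.39,"jaw":0},
  {"x":0.21,"y":-0.86,"wz":-0.39,"jaw":0},
  {"x":0.27,"y":-0.86,"wz":-0.39,"jaw":0},
  {"x":0.3,"y":-0.84,"wz":-0.39,"jaw":0},
  {"x":0.36,"y":-0.82,"wz":-0.39,"jaw":0},
])

```text
$.motion[0]: bad value
```

move_arm([
  {"x":0.4,"y":-0.8,"wz":-0.39,"jaw":0},
  {"x":0.44,"y":-0.78,"wz":-0.39,"jaw":0},
  {"x":0.21,"y":-0.25,"z":0.67,"wz":-0.39,"jaw":0},
  {"x":0.23,"y":-0.25,"z":0.66,"wz":-0.39,"jaw":0},
  {"x":0.24,"y":-0.23,"z":0.67,"wz":-0.39,"jaw":0},
  {"x":0.25,"y":-0.21,"z":0.67,"wz":-0.4,"jaw":0},
  {"x":0.26,"y":-0.2,"z":0.66,"wz":-0.39,"jaw":0},
  {"x":0.28,"y":-0.19,"z":0.67,"wz":-0.39,"jaw":0},
])

```text
$.motion[0]: bad value
```

```bash
python3 - <<'E'
from plan import *
info(); save('scene','scene1.png');save('wrist','wrist1.png')
p=pose()[0]; q=np.array([.5386,.0733,.1])
n=6; rows([(*(p+(q-p)*(i+1)/n),257) for i in range(n)])
E
```

```text
0.9 [0.2652 0.6207 0.1971] alpha 156.9 q [ 1.13  0.12  1.44 -0.    1.58 -0.04] F [ 0.4 -0.   1.2] w 0.093Traceback (most recent call last):
  File "<stdin>", line 4, in <module>
  File "plan.py", line 20, in rows
    assert max(abs(d))<=1 and max(abs(w))<=1.0,(d,w)
           ^^^^^^^^^^^^^^^^^^^^^^^^^^^^^^^^^^^
AssertionError: (array([-2.59, -2.2 ,  0.54]), array([ -0.  ,  -0.  , -12.52]))
```

View pics/scene1.png

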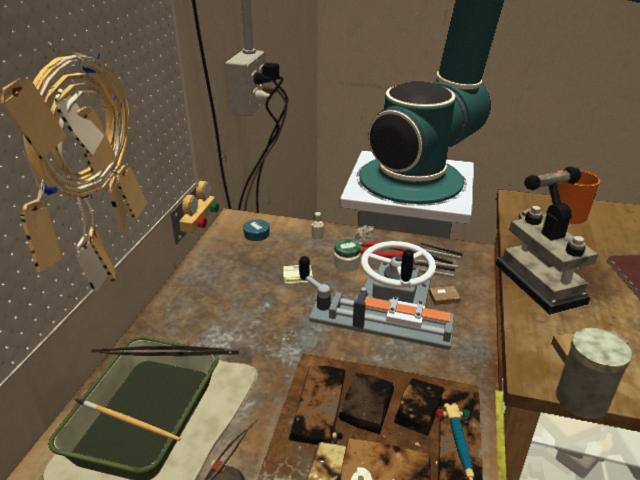

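View pics/wrist1.png

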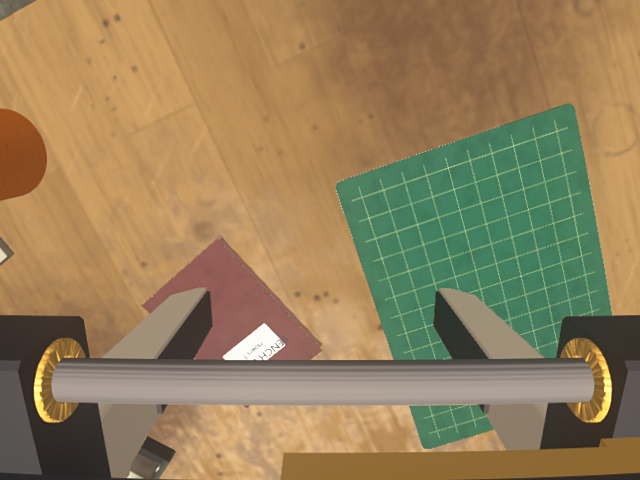

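move_arm([
  {"x":-0.2,"y":-0.1,"z":-0.78,"wx":0,"wy":0,"wz":-0.4,"jaw":0},
  {"x":-0.2,"y":-0.1,"z":-0.78,"wx":0,"wy":0,"wz":-0.4,"jaw":0},
  {"x":-0.2,"y":-0.1,"z":-0.78,"wx":0,"wy":0,"wz":-0.4,"jaw":0},
  {"x":-0.2,"y":-0.1,"z":-0.78,"wx":0,"wy":0,"wz":-0.4,"jaw":0},
  {"x":-0.2,"y":-0.1,"z":-0.78,"wx":0,"wy":0,"wz":-0.4,"jaw":0},
  {"x":-0.2,"y":-0.1,"z":-0.78,"wx":0,"wy":0,"wz":-0.4,"jaw":0},
  {"x":-0.2,"y":-0.1,"z":-0.78,"wx":0,"wy":0,"wz":-0.4,"jaw":0},
  {"x":-0.4,"y":-0.8,"z":0,"wx":0,"wy":0,"wz":-0.4,"jaw":0},
])

```text
t: 1.8
position: [0.3126, 0.5676, 0.3638]
orientation: [-0.023, 1.0, 0.002, 0.001]
wrist_force: [0.8, -0.2, -0.4]
gripper_width: 0.0335
```

```bash
sed -i "s/^        r={k:v for.*$//" plan.py; python3 - <<'E'
from plan import *
info()
p=pose()[0]; wp=[p,np.array([.52,.13,.36]),np.array([.5386,.0733,.24])]
T=[]
for a,b,n in zip(wp[:-1],wp[1:],[18,6]): T+=[a+(b-a)*(i+1)/n for i in range(n)]
n=len(T);rows([(*t,182.6+(257-182.6)*(i+1)/n) for i,t in enumerate(T)])
E
```

```text
1.8 [0.3126 0.5676 0.3638] alpha -177.3 q [ 1.03  0.06  1.23  0.    1.84 -0.59] F [ 0.8 -0.2 -0.4] w 0.033
[{"x": -0.35, "y": -0.83, "z": 0.01, "wx": 0.02, "wy": 0.01, "wz": -0.38, "jaw": 0}, {"x": -0.3, "y": -0.84, "z": 0.0, "wx": 0.0, "wy": 0.0, "wz": -0.39, "jaw": 0}, {"x": -0.25, "y": -0.86, "z": 0.01, "wx": 0.0, "wy": 0.0, "wz": -0.38, "jaw": 0}, {"x": -0.21, "y": -0.87, "z": 0.01, "wx": 0.0, "wy": 0.0, "wz": -0.39, "jaw": 0}, {"x": -0.16, "y": -0.89, "z": 0.0, "wx": 0.0, "wy": 0.0, "wz": -0.39, "jaw": 0}, {"x": -0.12, "y": -0.89, "z": 0.01, "wx": 0.0, "wy": 0.0, "wz": -0.39, "jaw": 0}, {"x": -0.06, "y": -0.89, "z": 0.01, "wx": 0.0, "wy": 0.0, "wz": -0.38, "jaw": 0}, {"x": -0.02, "y": -0.9, "z": 0.0, "wx": 0.0, "wy": 0.0, "wz": -0.39, "jaw": 0}]
[{"x": 0.03, "y": -0.89, "z": 0.01, "wx": 0.0, "wy": 0.0, "wz": -0.39, "jaw": 0}, {"x": 0.08, "y": -0.9, "z": 0.01, "wx": -0.0, "wy": 0.0, "wz": -0.39, "jaw": 0}, {"x": 0.13, "y": -0.88, "z": 0.0, "wx": -0.0, "wy": 0.0, "wz": -0.38, "jaw": 0}, {"x": 0.18, "y": -0.88, "z": 0.01, "wx": -0.0, "wy": 0.0, "wz": -0.39, "jaw": 0}, {"x": 0.22, "
[... 267 characters left out ...]
"wx": -0.0, "wy": 0.0, "wz": -0.39, "jaw": 0}]
[{"x": 0.41, "y": -0.8, "z": 0.01, "wx": -0.0, "wy": 0.0, "wz": -0.39, "jaw": 0}, {"x": 0.44, "y": -0.77, "z": 0.0, "wx": -0.0, "wy": 0.0, "wz": -0.39, "jaw": 0}, {"x": 0.22, "y": -0.26, "z": 0.67, "wx": -0.0, "wy": 0.0, "wz": -0.38, "jaw": 0}, {"x": 0.22, "y": -0.24, "z": 0.67, "wx": -0.0, "wy": 0.0, "wz": -0.39, "jaw": 0}, {"x": 0.25, "y": -0.23, "z": 0.66, "wx": -0.0, "wy": 0.0, "wz": -0.39, "jaw": 0}, {"x": 0.25, "y": -0.21, "z": 0.67, "wx": -0.0, "wy": 0.0, "wz": -0.39, "jaw": 0}, {"x": 0.26, "y": -0.2, "z": 0.67, "wx": -0.0, "wy": 0.0, "wz": -0.38, "jaw": 0}, {"x": 0.28, "y": -0.19, "z": 0.66, "wx": -0.0, "wy": 0.0, "wz": -0.39, "jaw": 0}]
```

move_arm([
  {"x":-0.35,"y":-0.83,"z":0,"wx":0,"wy":0,"wz":-0.39,"jaw":0},
  {"x":-0.3,"y":-0.84,"z":0,"wx":0,"wy":0,"wz":-0.39,"jaw":0},
  {"x":-0.25,"y":-0.86,"z":0,"wx":0,"wy":0,"wz":-0.39,"jaw":0},
  {"x":-0.2,"y":-0.87,"z":0,"wx":0,"wy":0,"wz":-0.39,"jaw":0},
  {"x":-0.16,"y":-0.89,"z":0,"wx":0,"wy":0,"wz":-0.39,"jaw":0},
  {"x":-0.12,"y":-0.89,"z":0,"wx":0,"wy":0,"wz":-0.39,"jaw":0},
  {"x":-0.06,"y":-0.89,"z":0,"wx":0,"wy":0,"wz":-0.39,"jaw":0},
  {"x":-0.02,"y":-0.9,"z":0,"wx":0,"wy":0,"wz":-0.39,"jaw":0},
])

```text
t: 2.6
position: [0.4046, 0.3707, 0.3611]
orientation: [-0.238, 0.971, 0.0, 0.0]
wrist_force: [1.1, 0.9, 0.5]
gripper_width: 0.0006
```

move_arm([
  {"x":0.03,"y":-0.89,"z":0,"wx":0,"wy":0,"wz":-0.39,"jaw":0},
  {"x":0.08,"y":-0.9,"z":0,"wx":0,"wy":0,"wz":-0.39,"jaw":0},
  {"x":0.13,"y":-0.88,"z":0,"wx":0,"wy":0,"wz":-0.39,"jaw":0},
  {"x":0.18,"y":-0.88,"z":0,"wx":0,"wy":0,"wz":-0.39,"jaw":0},
  {"x":0.22,"y":-0.87,"z":0,"wx":0,"wy":0,"wz":-0.39,"jaw":0},
  {"x":0.27,"y":-0.86,"z":0,"wx":0,"wy":0,"wz":-0.39,"jaw":0},
  {"x":0.32,"y":-0.83,"z":0,"wx":0,"wy":0,"wz":-0.39,"jaw":0},
  {"x":0.36,"y":-0.83,"z":0,"wx":0,"wy":0,"wz":-0.39,"jaw":0},
])

```text
t: 3.4
position: [0.4971, 0.1764, 0.3611]
orientation: [-0.442, 0.897, -0.0, 0.0]
wrist_force: [0.8, 0.0, 0.3]
gripper_width: 0.0007
```

move_arm([
  {"x":0.41,"y":-0.8,"z":0,"wx":0,"wy":0,"wz":-0.39,"jaw":0},
  {"x":0.44,"y":-0.77,"z":0,"wx":0,"wy":0,"wz":-0.39,"jaw":0},
  {"x":0.22,"y":-0.26,"z":0.67,"wx":0,"wy":0,"wz":-0.39,"jaw":0},
  {"x":0.22,"y":-0.24,"z":0.67,"wx":0,"wy":0,"wz":-0.39,"jaw":0},
  {"x":0.25,"y":-0.23,"z":0.67,"wx":0,"wy":0,"wz":-0.39,"jaw":0},
  {"x":0.25,"y":-0.21,"z":0.67,"wx":0,"wy":0,"wz":-0.39,"jaw":0},
  {"x":0.26,"y":-0.2,"z":0.67,"wx":0,"wy":0,"wz":-0.39,"jaw":0},
  {"x":0.28,"y":-0.19,"z":0.66,"wx":0,"wy":0,"wz":-0.39,"jaw":0},
])

```text
t: 4.2
position: [0.5388, 0.0718, 0.2399]
orientation: [-0.626, 0.78, -0.0, 0.0]
wrist_force: [-0.3, -0.5, -0.0]
gripper_width: 0.0002
```

```bash
python3 - <<'E'
from plan import *
info(); save('scene','scene1.png');save('top','top1.png')
p=pose()[0]; q=np.array([.5386,.0733,.1])
n=6; rows([(*(p+(q-p)*(i+1)/n),257) for i in range(n)])
E
```

```text
4.2 [0.5388 0.0718 0.2399] alpha -102.5 q [ 0.09 -0.18  1.66  0.    1.66 -2.84] F [-0.3 -0.5 -0. ] w 0.0
[{"x": -0.01, "y": -0.0, "z": 0.77, "wx": 0.02, "wy": -0.01, "wz": 0.04, "jaw": 0}, {"x": -0.01, "y": -0.0, "z": 0.76, "wx": 0.0, "wy": 0.0, "wz": 0.0, "jaw": 0}, {"x": -0.01, "y": -0.0, "z": 0.77, "wx": 0.0, "wy": 0.0, "wz": 0.0, "jaw": 0}, {"x": -0.02, "y": -0.0, "z": 0.77, "wx": 0.0, "wy": 0.0, "wz": 0.0, "jaw": 0}, {"x": -0.01, "y": -0.0, "z": 0.77, "wx": 0.0, "wy": 0.0, "wz": 0.0, "jaw": 0}, {"x": -0.01, "y": -0.0, "z": 0.76, "wx": 0.0, "wy": 0.0, "wz": 0.0, "jaw": 0}]
```

View pics/scene1.png

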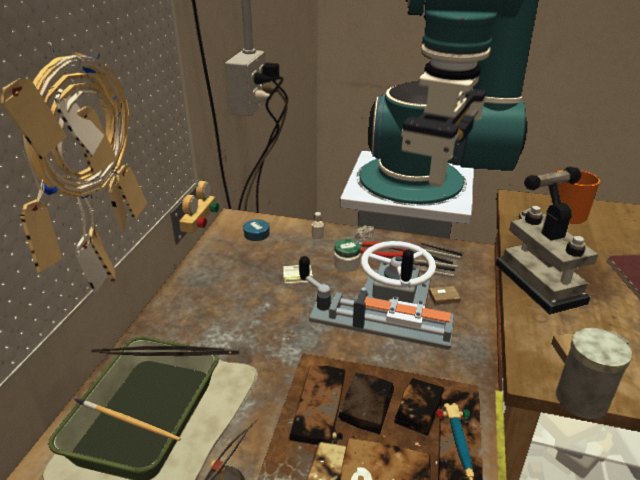

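View pics/top1.png

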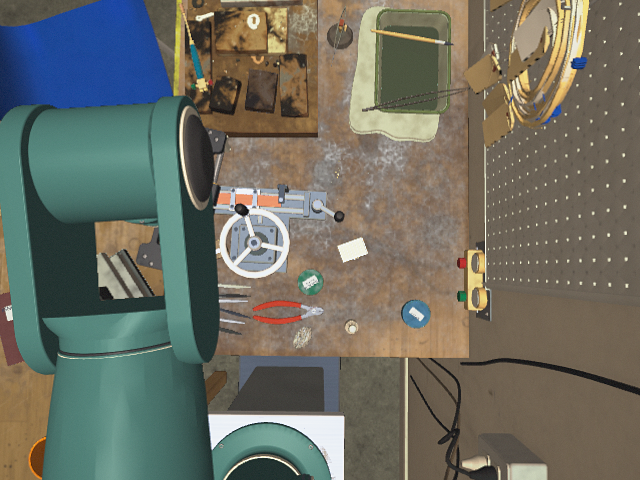

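```bash
python3 - <<'E'
from plan import *
print(proj(viewer.camera_model('scene'),[[.5388,.0718,.24],[.5388,.0718,.1]]))
E
```

```text
[[434.3731378  197.07691801]
 [424.6394787  268.08629197]]
```

move_arm([
  {"x":-0.01,"y":0,"z":0.77,"wx":0,"wy":0,"wz":0,"jaw":0},
  {"x":-0.01,"y":0,"z":0.77,"wx":0,"wy":0,"wz":0,"jaw":0},
  {"x":-0.01,"y":0,"z":0.77,"wx":0,"wy":0,"wz":0,"jaw":0},
])

```text
t: 4.6
position: [0.5393, 0.0735, 0.172]
orientation: [-0.624, 0.781, -0.0, 0.001]
wrist_force: [-0.2, 0.5, -0.4]
gripper_width: 0.0006
```

```bash
python3 - <<'E'
from plan import *
info();im=save('scene','s.png')
cv2.imwrite('pics/scene2.png',cv2.resize(im[150:350,300:510,::-1],None,fx=3,fy=3))
E
```

```text
4.6 [0.5393 0.0735 0.172 ] alpha -102.8 q [ 0.09 -0.16  1.76  0.    1.55 -2.83] F [-0.2  0.5 -0.4] w 0.001
```

View pics/scene2.png

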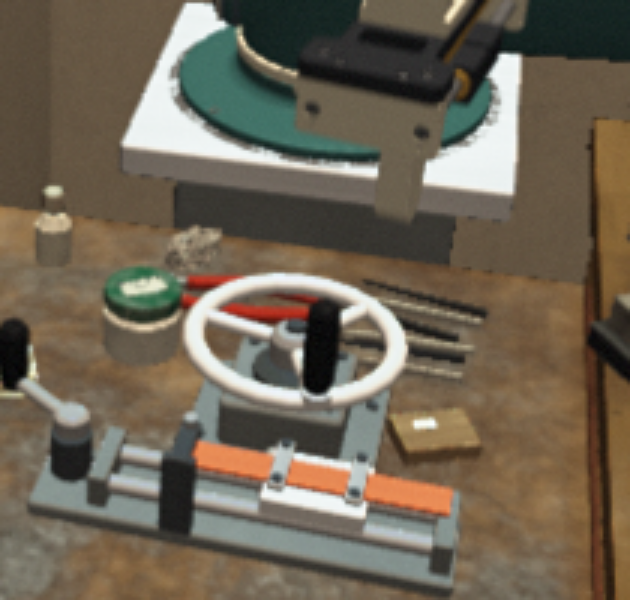

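move_arm([
  {"x":0,"y":0,"z":0.8,"wx":0,"wy":0,"wz":0,"jaw":0},
  {"x":0,"y":0,"z":0.8,"wx":0,"wy":0,"wz":0,"jaw":0},
  {"x":0,"y":0,"z":0.7,"wx":0,"wy":0,"wz":0,"jaw":0},
  {"x":0,"y":0,"z":0,"wx":0,"wy":0,"wz":0,"jaw":0},
])

```text
t: 5.05
position: [0.5382, 0.0733, 0.1012]
orientation: [-0.624, 0.781, 0.001, -0.001]
wrist_force: [-0.1, 0.2, -0.9]
gripper_width: 0.0004
```

```bash
python3 - <<'E'
from plan import *
info();im=save('scene','s.png')
cv2.imwrite('pics/scene3.png',cv2.resize(im[150:350,300:510,::-1],None,fx=3,fy=3))
p=pose()[0]; print(proj(viewer.camera_model('scene'),p))
E
```

```text
5.05 [0.5382 0.0733 0.1012] alpha -102.7 q [ 0.09 -0.13  1.84  0.    1.43 -2.83] F [-0.1  0.2 -0.9] w 0.0
[[425.69563241 266.84712087]]
```

View pics/scene3.png

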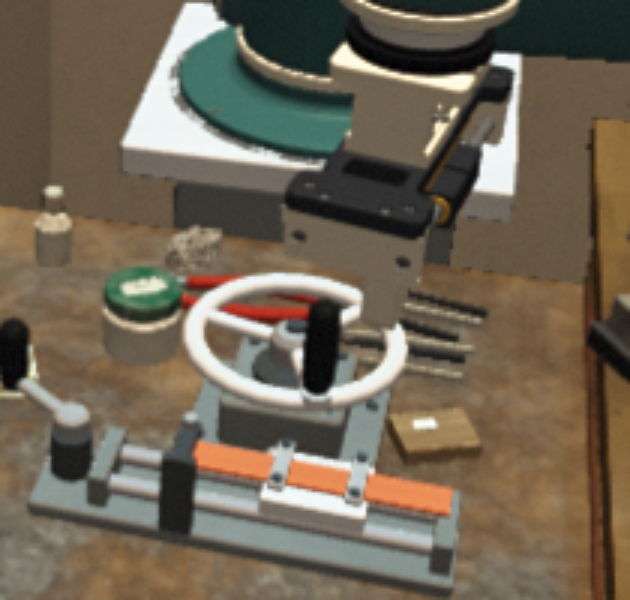

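```bash
cat > circ.py <<'E'
from plan import *
c=np.load('p.npy')[:2]
def circ(psi0,n,step=8,r=.062,z=.096,rate=6.85):
    # psi in deg decreasing ; alpha tied to psi
    T=[]
    for i in range(1,n+1):
        ps=psi0-step*i; a=257-(53-ps)/8*rate
        T.append((c[0]+r*np.cos(np.radians(ps)),c[1]+r*np.sin(np.radians(ps)),z,a))
    rows(T)
def psi():
    p=pose()[0]; return np.degrees(np.arctan2(p[1]-c[1],p[0]-c[0])),np.hypot(p[0]-c[0],p[1]-c[1])
E
python3 - <<'E'
from circ import *
print(psi()); circ(psi()[0],8)
E
```

```text
(np.float64(52.767892058188565), np.float64(0.06213342192347985))
[{"x": 0.14, "y": -0.25, "z": 0.23, "wx": 0.01, "wy": -0.0, "wz": 0.92, "jaw": 0}, {"x": 0.14, "y": -0.25, "z": 0.0, "wx": -0.0, "wy": -0.0, "wz": 0.85, "jaw": 0}, {"x": 0.15, "y": -0.25, "z": 0.0, "wx": -0.0, "wy": -0.0, "wz": 0.86, "jaw": 0}, {"x": 0.15, "y": -0.25, "z": 0.0, "wx": -0.0, "wy": -0.0, "wz": 0.86, "jaw": 0}, {"x": 0.15, "y": -0.24, "z": 0.0, "wx": -0.0, "wy": 0.0, "wz": 0.85, "jaw": 0}, {"x": 0.16, "y": -0.24, "z": 0.0, "wx": -0.0, "wy": 0.0, "wz": 0.86, "jaw": 0}, {"x": 0.17, "y": -0.24, "z": 0.0, "wx": -0.0, "wy": 0.0, "wz": 0.86, "jaw": 0}, {"x": 0.17, "y": -0.23, "z": 0.0, "wx": -0.0, "wy": 0.0, "wz": 0.85, "jaw": 0}]
```

move_arm([
  {"x":0.14,"y":-0.25,"z":0.2,"wx":0,"wy":0,"wz":0.9,"jaw":0},
  {"x":0.14,"y":-0.25,"z":0,"wx":0,"wy":0,"wz":0.86,"jaw":0},
  {"x":0.15,"y":-0.25,"z":0,"wx":0,"wy":0,"wz":0.86,"jaw":0},
  {"x":0.15,"y":-0.25,"z":0,"wx":0,"wy":0,"wz":0.86,"jaw":0},
  {"x":0.15,"y":-0.24,"z":0,"wx":0,"wy":0,"wz":0.86,"jaw":0},
  {"x":0.16,"y":-0.24,"z":0,"wx":0,"wy":0,"wz":0.86,"jaw":0},
])

```text
t: 5.7
position: [0.5643, 0.0291, 0.0989]
orientation: [-0.304, 0.953, -0.0, 0.001]
wrist_force: [-0.5, 2.4, 0.2]
gripper_width: 0.0002
```

```bash
python3 - <<'E'
from circ import *
info();im=save('scene','s.png')
cv2.imwrite('pics/scene4.png',cv2.resize(im[150:350,300:510,::-1],None,fx=3,fy=3))
print(psi()); circ(psi()[0],8)
E
```

```text
5.7 [0.5643 0.0291 0.0989] alpha -144.6 q [ 0.01 -0.08  1.8   0.    1.42 -2.18] F [-0.5  2.4  0.2] w 0.0
(np.float64(3.77631678249347), np.float64(0.06332002206174968))
[{"x": 0.2, "y": -0.21, "z": 0.1, "wx": -0.01, "wy": 0.01, "wz": 0.87, "jaw": 0}, {"x": 0.17, "y": -0.24, "z": -0.0, "wx": 0.0, "wy": 0.0, "wz": 0.86, "jaw": 0}, {"x": 0.18, "y": -0.23, "z": -0.0, "wx": 0.0, "wy": 0.0, "wz": 0.85, "jaw": 0}, {"x": 0.18, "y": -0.22, "z": -0.0, "wx": 0.0, "wy": 0.0, "wz": 0.86, "jaw": 0}, {"x": 0.18, "y": -0.22, "z": -0.0, "wx": 0.0, "wy": 0.0, "wz": 0.86, "jaw": 0}, {"x": 0.19, "y": -0.22, "z": -0.0, "wx": 0.0, "wy": 0.0, "wz": 0.85, "jaw": 0}, {"x": 0.19, "y": -0.22, "z": -0.0, "wx": 0.0, "wy": 0.0, "wz": 0.86, "jaw": 0}, {"x": 0.2, "y": -0.21, "z": -0.0, "wx": 0.0, "wy": 0.0, "wz": 0.86, "jaw": 0}]
```

View pics/scene4.png

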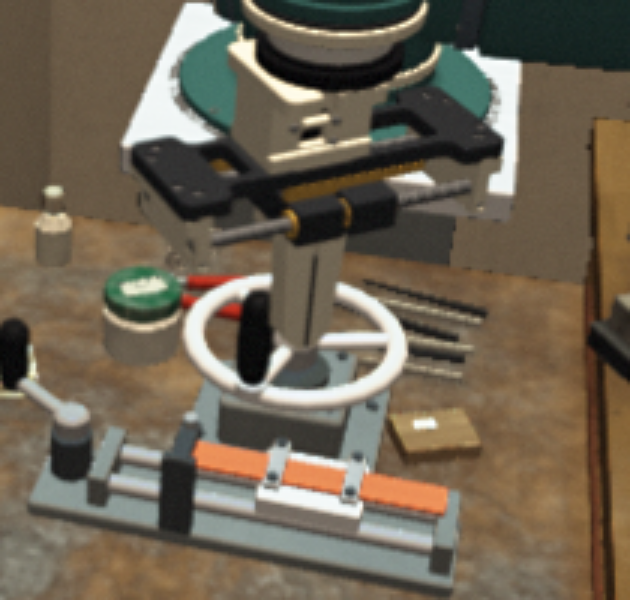

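move_arm([
  {"x":0.19,"y":-0.22,"z":0.1,"wx":0,"wy":0,"wz":0.86,"jaw":0},
  {"x":0.17,"y":-0.24,"z":0,"wx":0,"wy":0,"wz":0.86,"jaw":0},
  {"x":0.18,"y":-0.23,"z":0,"wx":0,"wy":0,"wz":0.86,"jaw":0},
  {"x":0.18,"y":-0.22,"z":0,"wx":0,"wy":0,"wz":0.86,"jaw":0},
  {"x":0.18,"y":-0.22,"z":0,"wx":0,"wy":0,"wz":0.86,"jaw":0},
  {"x":0.19,"y":-0.22,"z":0,"wx":0,"wy":0,"wz":0.86,"jaw":0},
  {"x":0.19,"y":-0.22,"z":0,"wx":0,"wy":0,"wz":0.86,"jaw":0},
  {"x":0.2,"y":-0.21,"z":0,"wx":0,"wy":0,"wz":0.86,"jaw":0},
])

```text
t: 6.55
position: [0.5331, -0.0297, 0.0957]
orientation: [0.169, 0.986, 0.0, 0.001]
wrist_force: [1.9, 1.0, 0.4]
gripper_width: 0.0006
```

```bash
python3 - <<'E'
from circ import *
info();im=save('scene','s.png')
cv2.imwrite('pics/scene5.png',cv2.resize(im[150:350,300:510,::-1],None,fx=3,fy=3))
print(psi()); circ(psi()[0],8)
E
```

```text
6.55 [ 0.5331 -0.0297  0.0957] alpha 160.5 q [-0.1  -0.15  1.87  0.    1.42 -1.33] F [1.9 1.  0.4] w 0.001
(np.float64(-60.211949525226906), np.float64(0.062256284124322187))
[{"x": 0.21, "y": -0.2, "z": -0.01, "wx": 0.0, "wy": 0.02, "wz": 0.86, "jaw": 0}, {"x": 0.2, "y": -0.2, "z": -0.0, "wx": 0.0, "wy": -0.0, "wz": 0.86, "jaw": 0}, {"x": 0.21, "y": -0.2, "z": -0.0, "wx": 0.0, "wy": -0.0, "wz": 0.85, "jaw": 0}, {"x": 0.22, "y": -0.2, "z": -0.0, "wx": 0.0, "wy": -0.0, "wz": 0.86, "jaw": 0}, {"x": 0.21, "y": -0.18, "z": -0.0, "wx": 0.0, "wy": -0.0, "wz": 0.85, "jaw": 0}, {"x": 0.22, "y": -0.19, "z": -0.0, "wx": 0.0, "wy": -0.01, "wz": 0.86, "jaw": 0}, {"x": 0.23, "y": -0.18, "z": -0.0, "wx": 0.0, "wy": 0.0, "wz": 0.86, "jaw": 0}, {"x": 0.23, "y": -0.18, "z": -0.0, "wx": 0.0, "wy": 0.0, "wz": 0.85, "jaw": 0}]
```

View pics/scene5.png

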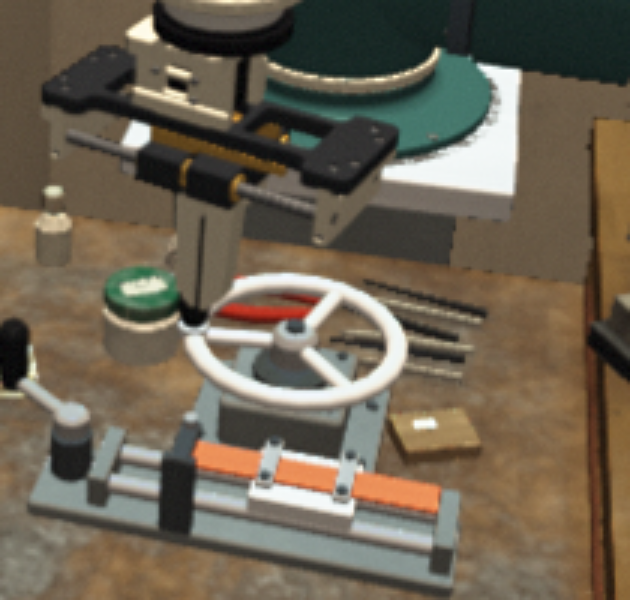

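move_arm([
  {"x":0.2,"y":-0.2,"z":0,"wx":0,"wy":0,"wz":0.86,"jaw":0},
  {"x":0.2,"y":-0.2,"z":0,"wx":0,"wy":0,"wz":0.86,"jaw":0},
  {"x":0.21,"y":-0.2,"z":0,"wx":0,"wy":0,"wz":0.86,"jaw":0},
  {"x":0.22,"y":-0.2,"z":0,"wx":0,"wy":0,"wz":0.86,"jaw":0},
  {"x":0.21,"y":-0.18,"z":0,"wx":0,"wy":0,"wz":0.86,"jaw":0},
  {"x":0.22,"y":-0.19,"z":0,"wx":0,"wy":0,"wz":0.86,"jaw":0},
  {"x":0.23,"y":-0.18,"z":0,"wx":0,"wy":0,"wz":0.86,"jaw":0},
  {"x":0.23,"y":-0.18,"z":0,"wx":0,"wy":0,"wz":0.86,"jaw":0},
])

```text
t: 7.4
position: [0.4672, -0.0275, 0.0953]
orientation: [0.604, 0.797, 0.001, 0.001]
wrist_force: [2.9, -1.6, -0.5]
gripper_width: 0.0003
```

```bash
python3 - <<'E'
from circ import *
info()
print(psi()); circ(psi()[0],8)
E
```

```text
7.4 [ 0.4672 -0.0275  0.0953] alpha 105.6 q [-0.11 -0.31  2.   -0.    1.45 -0.39] F [ 2.9 -1.6 -0.5] w 0.0
(np.float64(-123.57127645370082), np.float64(0.061591354129137))
[{"x": 0.22, "y": -0.18, "z": -0.02, "wx": 0.02, "wy": 0.01, "wz": 0.83, "jaw": 0}, {"x": 0.24, "y": -0.17, "z": -0.0, "wx": -0.0, "wy": -0.0, "wz": 0.86, "jaw": 0}, {"x": 0.23, "y": -0.16, "z": -0.0, "wx": -0.0, "wy": -0.0, "wz": 0.85, "jaw": 0}, {"x": 0.25, "y": -0.16, "z": -0.0, "wx": -0.0, "wy": -0.0, "wz": 0.86, "jaw": 0}, {"x": 0.24, "y": -0.15, "z": -0.0, "wx": -0.0, "wy": -0.0, "wz": 0.86, "jaw": 0}, {"x": 0.25, "y": -0.15, "z": -0.0, "wx": -0.0, "wy": 0.0, "wz": 0.85, "jaw": 0}, {"x": 0.25, "y": -0.14, "z": -0.0, "wx": -0.0, "wy": 0.0, "wz": 0.86, "jaw": 0}, {"x": 0.25, "y": -0.14, "z": -0.0, "wx": -0.0, "wy": 0.0, "wz": 0.86, "jaw": 0}]
```

Force of 3 N, tangential: still pushing properly.

move_arm([
  {"x":0.22,"y":-0.18,"z":-0.02,"wx":0,"wy":0,"wz":0.84,"jaw":0},
  {"x":0.24,"y":-0.17,"z":0,"wx":0,"wy":0,"wz":0.86,"jaw":0},
  {"x":0.23,"y":-0.16,"z":0,"wx":0,"wy":0,"wz":0.86,"jaw":0},
  {"x":0.25,"y":-0.16,"z":0,"wx":0,"wy":0,"wz":0.86,"jaw":0},
  {"x":0.24,"y":-0.15,"z":0,"wx":0,"wy":0,"wz":0.86,"jaw":0},
  {"x":0.25,"y":-0.15,"z":0,"wx":0,"wy":0,"wz":0.86,"jaw":0},
  {"x":0.25,"y":-0.14,"z":0,"wx":0,"wy":0,"wz":0.86,"jaw":0},
  {"x":0.25,"y":-0.14,"z":0,"wx":0,"wy":0,"wz":0.86,"jaw":0},
])

```text
t: 8.2
position: [0.4399, 0.0322, 0.0958]
orientation: [0.904, 0.428, 0.001, 0.001]
wrist_force: [1.1, -2.9, -0.3]
gripper_width: 0.0001
```

```bash
python3 - <<'E'
from circ import *
info();im=save('scene','s.png')
cv2.imwrite('pics/scene6.png',cv2.resize(im[150:350,300:510,::-1],None,fx=3,fy=3))
print(psi()); circ(psi()[0]-360*(psi()[0]>60),8)
E
```

```text
8.2 [0.4399 0.0322 0.0958] alpha 50.7 q [ 0.02 -0.38  2.05 -0.    1.46  0.7 ] F [ 1.1 -2.9 -0.3] w 0.0
(np.float64(171.34271408661664), np.float64(0.06202122334252062))
[{"x": 0.26, "y": -0.13, "z": -0.01, "wx": 0.01, "wy": -0.01, "wz": 0.88, "jaw": 0}, {"x": 0.26, "y": -0.13, "z": 0.0, "wx": 0.0, "wy": 0.0, "wz": 0.86, "jaw": 0}, {"x": 0.26, "y": -0.12, "z": 0.0, "wx": 0.0, "wy": 0.0, "wz": 0.85, "jaw": 0}, {"x": 0.26, "y": -0.11, "z": 0.0, "wx": 0.0, "wy": 0.0, "wz": 0.86, "jaw": 0}, {"x": 0.27, "y": -0.12, "z": 0.0, "wx": 0.0, "wy": 0.0, "wz": 0.86, "jaw": 0}, {"x": 0.27, "y": -0.1, "z": 0.0, "wx": 0.0, "wy": 0.0, "wz": 0.85, "jaw": 0}, {"x": 0.27, "y": -0.1, "z": 0.0, "wx": 0.0, "wy": 0.0, "wz": 0.86, "jaw": 0}, {"x": 0.27, "y": -0.1, "z": 0.0, "wx": 0.0, "wy": 0.0, "wz": 0.86, "jaw": 0}]
```

View pics/scene6.png

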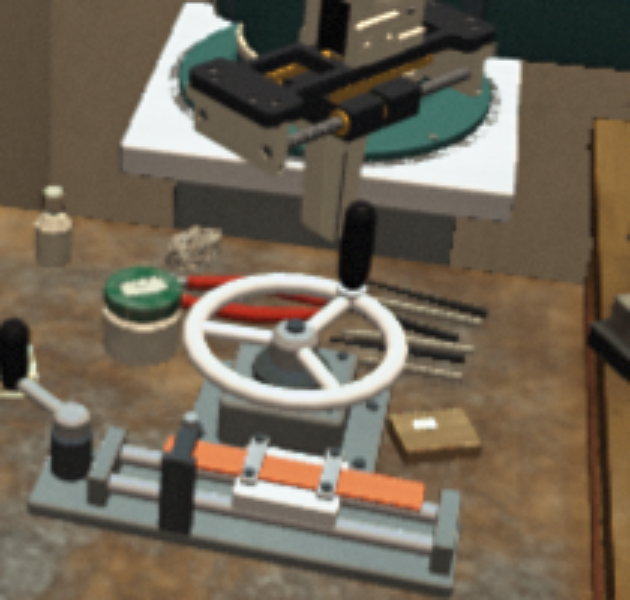

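move_arm([
  {"x":0.26,"y":-0.13,"z":0,"wx":0,"wy":0,"wz":0.88,"jaw":0},
  {"x":0.26,"y":-0.13,"z":0,"wx":0,"wy":0,"wz":0.86,"jaw":0},
  {"x":0.26,"y":-0.12,"z":0,"wx":0,"wy":0,"wz":0.86,"jaw":0},
  {"x":0.26,"y":-0.11,"z":0,"wx":0,"wy":0,"wz":0.86,"jaw":0},
  {"x":0.27,"y":-0.12,"z":0,"wx":0,"wy":0,"wz":0.86,"jaw":0},
  {"x":0.27,"y":-0.1,"z":0,"wx":0,"wy":0,"wz":0.86,"jaw":0},
  {"x":0.27,"y":-0.1,"z":0,"wx":0,"wy":0,"wz":0.86,"jaw":0},
  {"x":0.27,"y":-0.1,"z":0,"wx":0,"wy":0,"wz":0.86,"jaw":0},
])

```text
t: 9.05
position: [0.4823, 0.0824, 0.0952]
orientation: [0.999, -0.038, 0.0, 0.0]
wrist_force: [-2.4, -2.3, 0.5]
gripper_width: 0.0005
```

```bash
python3 - <<'E'
from circ import *
info()
print(psi()); circ(psi()[0]-360*(psi()[0]>60),6)
E
```

```text
9.05 [0.4823 0.0824 0.0952] alpha -4.3 q [ 0.12 -0.25  1.96 -0.    1.44  1.76] F [-2.4 -2.3  0.5] w 0.0
(np.float64(107.96269504853012), np.float64(0.06159497507432783))
[{"x": 0.27, "y": -0.1, "z": -0.03, "wx": 0.0, "wy": -0.0, "wz": 0.84, "jaw": 0}, {"x": 0.27, "y": -0.09, "z": 0.0, "wx": 0.0, "wy": -0.0, "wz": 0.85, "jaw": 0}, {"x": 0.28, "y": -0.08, "z": 0.0, "wx": 0.0, "wy": -0.0, "wz": 0.86, "jaw": 0}, {"x": 0.28, "y": -0.07, "z": 0.0, "wx": -0.0, "wy": -0.0, "wz": 0.86, "jaw": 0}, {"x": 0.28, "y": -0.07, "z": 0.0, "wx": -0.0, "wy": -0.0, "wz": 0.85, "jaw": 0}, {"x": 0.28, "y": -0.06, "z": 0.0, "wx": -0.0, "wy": -0.0, "wz": 0.86, "jaw": 0}]
```

move_arm([
  {"x":0.27,"y":-0.1,"z":-0.02,"wx":0,"wy":0,"wz":0.86,"jaw":0},
  {"x":0.27,"y":-0.09,"z":0,"wx":0,"wy":0,"wz":0.86,"jaw":0},
  {"x":0.28,"y":-0.08,"z":0,"wx":0,"wy":0,"wz":0.86,"jaw":0},
  {"x":0.28,"y":-0.07,"z":0,"wx":0,"wy":0,"wz":0.86,"jaw":0},
  {"x":0.28,"y":-0.07,"z":0,"wx":0,"wy":0,"wz":0.86,"jaw":0},
  {"x":0.28,"y":-0.06,"z":0,"wx":0,"wy":0,"wz":0.86,"jaw":0},
])

```text
t: 9.65
position: [0.5322, 0.0773, 0.0957]
orientation: [0.922, -0.388, 0.0, -0.0]
wrist_force: [-2.8, 1.8, 0.5]
gripper_width: 0.0008
```

```bash
python3 - <<'E'
from ov import *
from circ import *
info()
save('scene','s7.png');overlay('scene','pics/s7.png','pics/scene7.png',np.load('p.npy'),(300,150,510,350))
print(psi()); circ(psi()[0]-360,4,step=4)
E
```

```text
9.65 [0.5322 0.0773 0.0957] alpha -45.6 q [ 0.1  -0.14  1.86  0.    1.42  2.46] F [-2.8  1.8  0.5] w 0.001
(np.float64(59.0215768202769), np.float64(0.06178532410884939))
[{"x": 0.14, "y": -0.04, "z": -0.01, "wx": -0.0, "wy": -0.0, "wz": 0.43, "jaw": 0}, {"x": 0.14, "y": -0.03, "z": -0.0, "wx": -0.0, "wy": -0.0, "wz": 0.43, "jaw": 0}, {"x": 0.14, "y": -0.03, "z": -0.0, "wx": -0.0, "wy": -0.0, "wz": 0.43, "jaw": 0}, {"x": 0.14, "y": -0.03, "z": -0.0, "wx": -0.0, "wy": -0.0, "wz": 0.42, "jaw": 0}]
```

View pics/scene7.png

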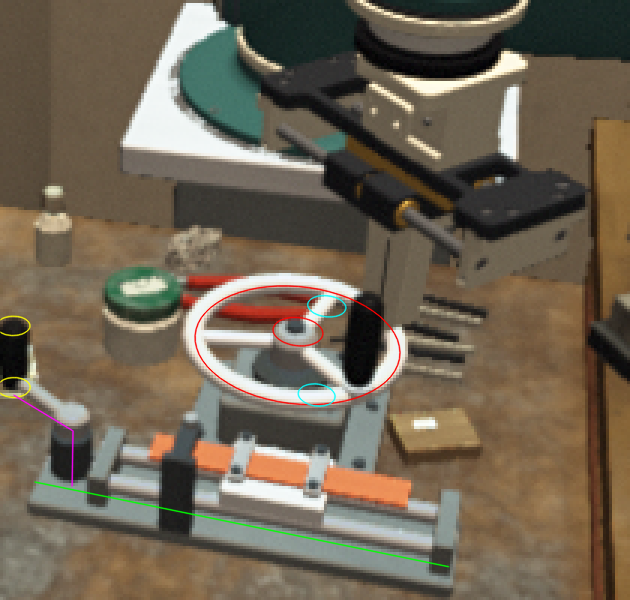

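```bash
cat > ha.py <<'E'
from circ import *
def fitphi(top,base,off=(300,150)):
    cm=viewer.camera_model('scene'); 
    for uv,z in((top,.144),(base,.082)):
        u=np.array(uv)/3+off; P=ray(cm,u,z); print(z,P.round(4),'phi',np.degrees(np.arctan2(P[1]-c[1],P[0]-c[0])).round(1),'r',np.hypot(*(P[:2]-c)).round(4))
E
python3 -c "
from ha import *
fitphi((366,300),(358,380))"
```

```text
0.144 [0.5502 0.0636 0.144 ] phi 39.1 r 0.063
0.082 [0.5414 0.0648 0.082 ] phi 45.6 r 0.0573
```

move_arm([
  {"x":0.14,"y":-0.04,"z":0,"wx":0,"wy":0,"wz":0.43,"jaw":0},
  {"x":0.14,"y":-0.03,"z":0,"wx":0,"wy":0,"wz":0.43,"jaw":0},
  {"x":0.14,"y":-0.03,"z":0,"wx":0,"wy":0,"wz":0.43,"jaw":0},
  {"x":0.14,"y":-0.03,"z":0,"wx":0,"wy":0,"wz":0.43,"jaw":0},
  {"x":0.14,"y":-0.03,"z":0,"wx":0,"wy":0,"wz":0.43,"jaw":0},
])

```text
t: 10.2
position: [0.5483, 0.0637, 0.0955]
orientation: [0.854, -0.519, 0.0, -0.0]
wrist_force: [-1.7, 1.6, -0.3]
gripper_width: 0.0002
```

```bash
python3 - <<'E'
from ov import *
from circ import *
info()
save('scene','s8.png');overlay('scene','pics/s8.png','pics/scene8.png',np.load('p.npy'),(300,150,510,350))
print(psi()); circ(psi()[0]-360,4,step=2)
E
```

```text
10.2 [0.5483 0.0637 0.0955] alpha -62.6 q [ 0.07 -0.11  1.83  0.    1.42  2.73] F [-1.7  1.6 -0.3] w 0.0
(np.float64(39.76315279093914), np.float64(0.06167492560269629))
[{"x": 0.07, "y": -0.03, "z": -0.02, "wx": -0.0, "wy": -0.0, "wz": 0.18, "jaw": 0}, {"x": 0.07, "y": -0.01, "z": 0.0, "wx": -0.0, "wy": -0.0, "wz": 0.22, "jaw": 0}, {"x": 0.07, "y": -0.01, "z": 0.0, "wx": -0.0, "wy": -0.0, "wz": 0.21, "jaw": 0}, {"x": 0.07, "y": -0.02, "z": 0.0, "wx": -0.0, "wy": -0.0, "wz": 0.21, "jaw": 0}]
```

View pics/scene8.png

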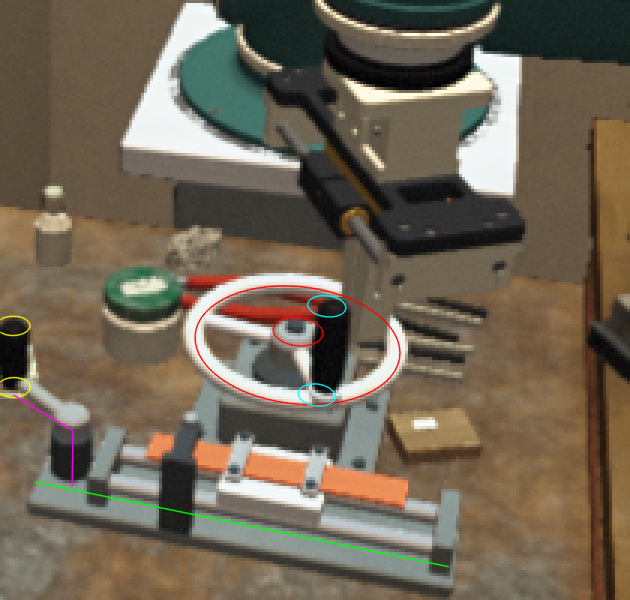

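move_arm([
  {"x":0.06,"y":-0.01,"z":0,"wx":0,"wy":0,"wz":0.1,"jaw":0},
  {"x":0.06,"y":-0.01,"z":0,"wx":0,"wy":0,"wz":0.1,"jaw":0},
  {"x":0.05,"y":-0.01,"z":0,"wx":0,"wy":0,"wz":0.1,"jaw":0},
  {"x":0,"y":0,"z":0,"wx":0,"wy":0,"wz":0,"jaw":0},
])

```text
t: 10.65
position: [0.5514, 0.0592, 0.0948]
orientation: [0.842, -0.539, 0.0, -0.0]
wrist_force: [0.2, 0.8, 1.0]
gripper_width: 0.0003
```

```bash
cat > cmp.py <<'E'
from ov import *
import sys
n=sys.argv[1]; save('scene','s%s.png'%n)
a=cv2.imread('pics/scene0.png'); b=cv2.imread('pics/s%s.png'%n)
f=lambda i:cv2.resize(i[235:300,370:450],None,fx=5,fy=5,interpolation=cv2.INTER_CUBIC)
im=np.hstack([f(a),f(b)])
for x in range(0,800,50): cv2.line(im,(x,0),(x,325),(0,255,0),1)
cv2.imwrite('pics/cmp%s.png'%n,im)
E
python3 cmp.py 9; python3 -c "
from circ import *
info();print(psi())"
```

```text
10.7 [0.5514 0.0592 0.0947] alpha -65.2 q [ 0.06 -0.1   1.83 -0.    1.42  2.77] F [-0.1  1.3  1.5] w 0.0
(np.float64(35.21242771692756), np.float64(0.06134346675687357))
```

View pics/cmp9.png

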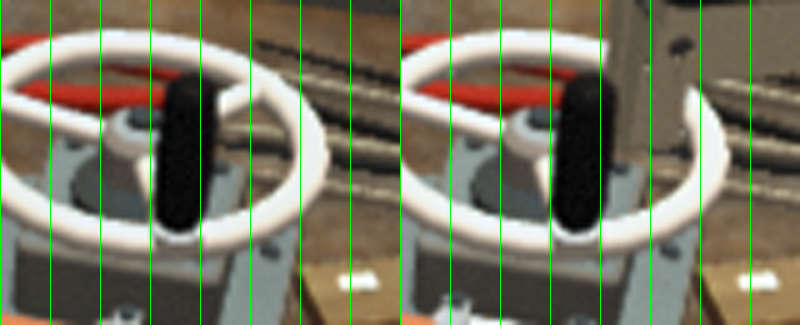

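```bash
python3 - <<'E'
from plan import *
p,M,s=pose()
b=p-M[:,0]*.012
T=[(*b,-65.2)]
up=np.array([b[0],b[1],.2])
for i in range(4): T.append((*(b+(up-b)*(i+1)/4),-65.2))
q=np.array([.5846,-.1472,.2])
for i in range(9): T.append((*(up+(q-up)*(i+1)/9),-65.2+35.2*(i+1)/9))
e=q.copy();e[2]=.062
for i in range(6): T.append((*(q+(e-q)*(i+1)/6),-30))
rows(T)
E
```

```text
[{"x": -0.4, "y": -0.0, "z": -0.0, "wx": -0.0, "wy": -0.0, "wz": -0.01, "jaw": 0}, {"x": 0.0, "y": -0.0, "z": -0.88, "wx": -0.0, "wy": -0.0, "wz": 0.0, "jaw": 0}, {"x": 0.0, "y": -0.0, "z": -0.88, "wx": -0.0, "wy": -0.0, "wz": 0.0, "jaw": 0}, {"x": 0.0, "y": -0.0, "z": -0.87, "wx": -0.0, "wy": -0.0, "wz": 0.0, "jaw": 0}, {"x": 0.0, "y": -0.0, "z": -0.88, "wx": -0.0, "wy": -0.0, "wz": 0.0, "jaw": 0}, {"x": 0.79, "y": 0.21, "z": -0.0, "wx": -0.0, "wy": -0.0, "wz": -0.48, "jaw": 0}, {"x": 0.77, "y": 0.26, "z": -0.0, "wx": -0.0, "wy": -0.0, "wz": -0.49, "jaw": 0}, {"x": 0.76, "y": 0.32, "z": -0.0, "wx": -0.0, "wy": -0.0, "wz": -0.49, "jaw": 0}]
[{"x": 0.73, "y": 0.36, "z": -0.0, "wx": -0.0, "wy": -0.0, "wz": -0.49, "jaw": 0}, {"x": 0.7, "y": 0.41, "z": -0.0, "wx": -0.0, "wy": -0.0, "wz": -0.49, "jaw": 0}, {"x": 0.68, "y": 0.47, "z": -0.0, "wx": -0.0, "wy": -0.0, "wz": -0.49, "jaw": 0}, {"x": 0.64, "y": 0.5, "z": 0.0, "wx": -0.0, "wy": -0.0, "wz": -0.49, "jaw": 0}, {"x": 0.61, "y": 0.55, "z": 0.0, "wx": -0.0, "wy": -0.0, "wz": -0.49, "jaw": 0}, {"x": 0.56, "y": 0.59, "z": 0.0, "wx": -0.0, "wy": -0.0, "wz": -0.49, "jaw": 0}, {"x": 0.0, "y": 0.0, "z": 0.77, "wx": -0.0, "wy": -0.0, "wz": 0.0, "jaw": 0}, {"x": 0.0, "y": 0.0, "z": 0.76, "wx": -0.0, "wy": -0.0, "wz": 0.0, "jaw": 0}]
[{"x": 0.0, "y": 0.0, "z": 0.77, "wx": -0.0, "wy": -0.0, "wz": 0.0, "jaw": 0}, {"x": 0.0, "y": 0.0, "z": 0.77, "wx": -0.0, "wy": -0.0, "wz": 0.0, "jaw": 0}, {"x": -0.0, "y": 0.0, "z": 0.76, "wx": -0.0, "wy": -0.0, "wz": 0.0, "jaw": 0}, {"x": -0.0, "y": 0.0, "z": 0.77, "wx": -0.0, "wy": -0.0, "wz": 0.0, "jaw": 0}]
```

move_arm([
  {"x":-0.4,"y":0,"z":0,"wx":0,"wy":0,"wz":0,"jaw":0},
  {"x":0,"y":0,"z":-0.88,"wx":0,"wy":0,"wz":0,"jaw":0},
  {"x":0,"y":0,"z":-0.88,"wx":0,"wy":0,"wz":0,"jaw":0},
  {"x":0,"y":0,"z":-0.88,"wx":0,"wy":0,"wz":0,"jaw":0},
  {"x":0,"y":0,"z":-0.88,"wx":0,"wy":0,"wz":0,"jaw":0},
  {"x":0.79,"y":0.21,"z":0,"wx":0,"wy":0,"wz":-0.49,"jaw":0},
  {"x":0.77,"y":0.26,"z":0,"wx":0,"wy":0,"wz":-0.49,"jaw":0},
  {"x":0.76,"y":0.32,"z":0,"wx":0,"wy":0,"wz":-0.49,"jaw":0},
])

```text
t: 11.5
position: [0.5586, -0.0025, 0.2002]
orientation: [0.894, -0.449, 0.0, 0.0]
wrist_force: [0.8, -0.5, 0.1]
gripper_width: 0.0006
```

move_arm([
  {"x":0.73,"y":0.36,"z":0,"wx":0,"wy":0,"wz":-0.49,"jaw":0},
  {"x":0.7,"y":0.41,"z":0,"wx":0,"wy":0,"wz":-0.49,"jaw":0},
  {"x":0.68,"y":0.47,"z":0,"wx":0,"wy":0,"wz":-0.49,"jaw":0},
  {"x":0.64,"y":0.5,"z":0,"wx":0,"wy":0,"wz":-0.49,"jaw":0},
  {"x":0.61,"y":0.55,"z":0,"wx":0,"wy":0,"wz":-0.49,"jaw":0},
  {"x":0.56,"y":0.59,"z":0,"wx":0,"wy":0,"wz":-0.49,"jaw":0},
  {"x":0,"y":0,"z":0,"wx":0,"wy":0,"wz":0,"jaw":0},
])

```text
t: 12.2
position: [0.5842, -0.1486, 0.1996]
orientation: [0.966, -0.259, -0.0, 0.0]
wrist_force: [-0.2, 0.4, 0.7]
gripper_width: 0.0005
```

```bash
python3 cmp.py 10; python3 - <<'E'
from ov import *
from plan import *
info(); overlay('scene','pics/s10.png','pics/o10.png',np.load('p.npy'),(270,180,480,360))
save('top','top10.png');overlay('top','pics/top10.png','pics/o11.png',np.load('p.npy'),(180,130,400,330))
p=pose()[0]; e=np.array([.5846,-.1472,.062])
rows([(*(p+(e-p)*(i+1)/6),-30) for i in range(6)])
E
```

```text
12.25 [ 0.5841 -0.1474  0.1997] alpha -30.1 q [-0.29 -0.04  1.6  -0.    1.58  1.81] F [-0.2 -0.  -0.2] w 0.001
[{"x": 0.0, "y": 0.0, "z": 0.77, "wx": 0.0, "wy": 0.0, "wz": -0.01, "jaw": 0}, {"x": 0.01, "y": 0.0, "z": 0.76, "wx": 0.0, "wy": 0.0, "wz": -0.0, "jaw": 0}, {"x": 0.0, "y": 0.0, "z": 0.77, "wx": 0.0, "wy": 0.0, "wz": -0.0, "jaw": 0}, {"x": 0.01, "y": 0.0, "z": 0.76, "wx": 0.0, "wy": 0.0, "wz": -0.0, "jaw": 0}, {"x": 0.0, "y": 0.0, "z": 0.77, "wx": 0.0, "wy": 0.0, "wz": -0.0, "jaw": 0}, {"x": 0.01, "y": 0.01, "z": 0.77, "wx": 0.0, "wy": 0.0, "wz": -0.0, "jaw": 0}]
```

View pics/cmp10.png

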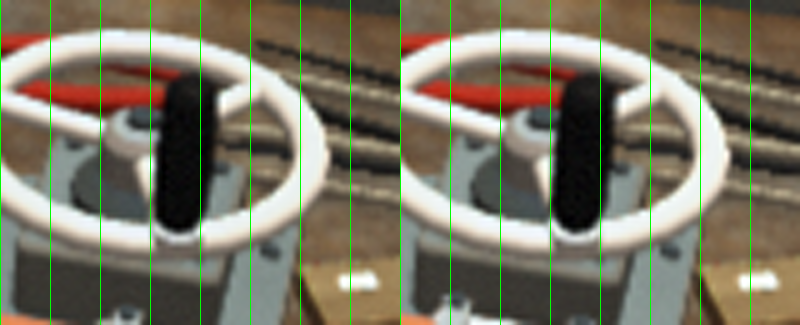

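View pics/o10.png

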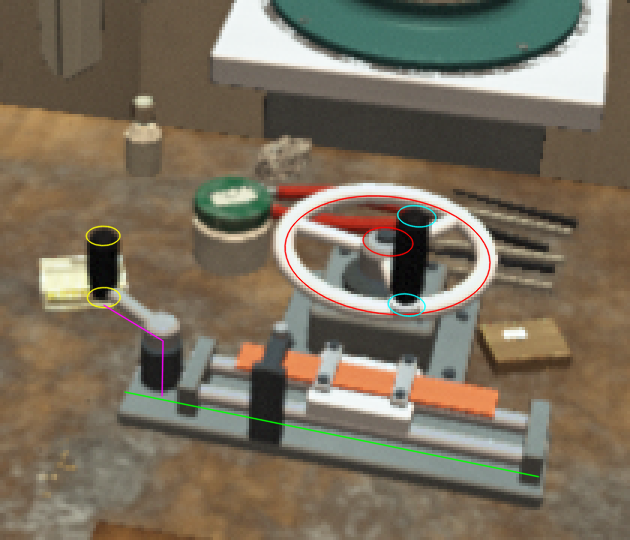

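View pics/o11.png

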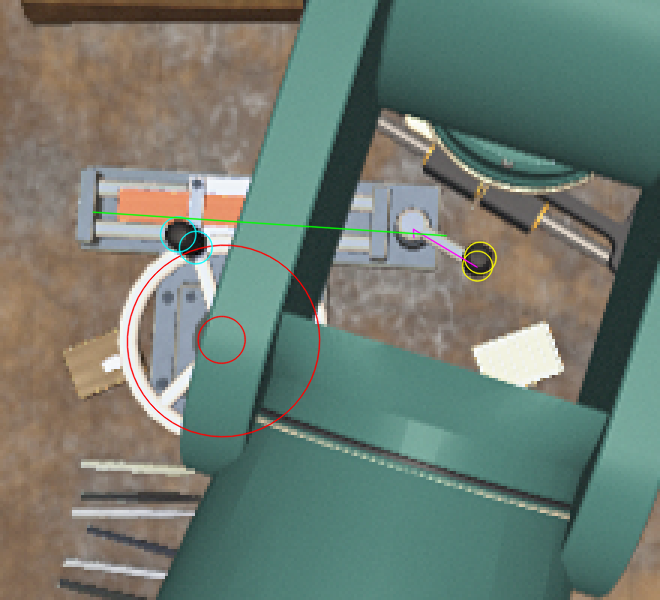

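move_arm([
  {"x":0,"y":0,"z":0.77,"wx":0,"wy":0,"wz":0,"jaw":0},
  {"x":0,"y":0,"z":0.77,"wx":0,"wy":0,"wz":0,"jaw":0},
  {"x":0,"y":0,"z":0.77,"wx":0,"wy":0,"wz":0,"jaw":0},
  {"x":0,"y":0,"z":0.77,"wx":0,"wy":0,"wz":0,"jaw":0},
  {"x":0,"y":0,"z":0.77,"wx":0,"wy":0,"wz":0,"jaw":0},
  {"x":0,"y":0,"z":0.75,"wx":0,"wy":0,"wz":0,"jaw":0},
])

```text
t: 12.9
position: [0.5841, -0.1457, 0.0613]
orientation: [0.966, -0.259, 0.0, -0.0]
wrist_force: [-0.8, -0.8, -0.6]
gripper_width: 0.0008
```

```bash
python3 - <<'E'
from ov import *
from plan import *
info(); save('scene','s12.png'); overlay('scene','pics/s12.png','pics/o12.png',np.load('p.npy'),(250,180,460,360))
pv=np.array(fp(np.load('p.npy'))['pv']);p=pose()[0]; print(pv)
th=np.degrees(np.arctan2(p[1]-pv[1],p[0]-pv[0])); print(th)
T=[]
for i in range(1,17):
    t=np.radians(th-4*i);T.append((pv[0]+.05*np.cos(t),pv[1]+.05*np.sin(t),.062,-30-2*i))
rows(T)
E
```

```text
12.9 [ 0.5841 -0.1457  0.0613] alpha -30.0 q [-0.29  0.03  1.76  0.    1.36  1.81] F [-0.8 -0.8 -0.6] w 0.001
[ 0.58015994 -0.09738784  0.055     ]
-87.14628725281136
[{"x": -0.06, "y": 0.12, "z": -0.16, "wx": 0.01, "wy": 0.03, "wz": 0.25, "jaw": 0}, {"x": -0.11, "y": 0.05, "z": 0.0, "wx": -0.0, "wy": 0.0, "wz": 0.25, "jaw": 0}, {"x": -0.1, "y": 0.06, "z": 0.0, "wx": -0.0, "wy": 0.0, "wz": 0.25, "jaw": 0}, {"x": -0.1, "y": 0.04, "z": 0.0, "wx": -0.0, "wy": 0.0, "wz": 0.25, "jaw": 0}, {"x": -0.11, "y": 0.05, "z": 0.0, "wx": -0.0, "wy": 0.0, "wz": 0.25, "jaw": 0}, {"x": -0.11, "y": 0.04, "z": 0.0, "wx": -0.0, "wy": 0.0, "wz": 0.25, "jaw": 0}, {"x": -0.11, "y": 0.04, "z": 0.0, "wx": -0.0, "wy": 0.0, "wz": 0.25, "jaw": 0}, {"x": -0.11, "y": 0.03, "z": 0.0, "wx": -0.0, "wy": 0.0, "wz": 0.25, "jaw": 0}]
[{"x": -0.11, "y": 0.03, "z": 0.0, "wx": -0.0, "wy": 0.0, "wz": 0.25, "jaw": 0}, {"x": -0.12, "y": 0.03, "z": 0.0, "wx": -0.0, "wy": 0.0, "wz": 0.25, "jaw": 0}, {"x": -0.11, "y": 0.02, "z": 0.0, "wx": -0.0, "wy": 0.0, "wz": 0.25, "jaw": 0}, {"x": -0.12, "y": 0.02, "z": 0.0, "wx": -0.0, "wy": 0.0, "wz": 0.25, "jaw": 0}, {"x": -0.11, "y": 0.01, "z": 0.0, "wx": -0.0, "wy": 0.0, "wz": 0.25, "jaw": 0}, {"x": -0.12, "y": 0.01, "z": 0.0, "wx": -0.0, "wy": 0.0, "wz": 0.25, "jaw": 0}, {"x": -0.11, "y": 0.01, "z": 0.0, "wx": -0.0, "wy": 0.0, "wz": 0.25, "jaw": 0}, {"x": -0.12, "y": 0.0, "z": 0.0, "wx": -0.0, "wy": 0.0, "wz": 0.25, "jaw": 0}]
```

View pics/o12.png

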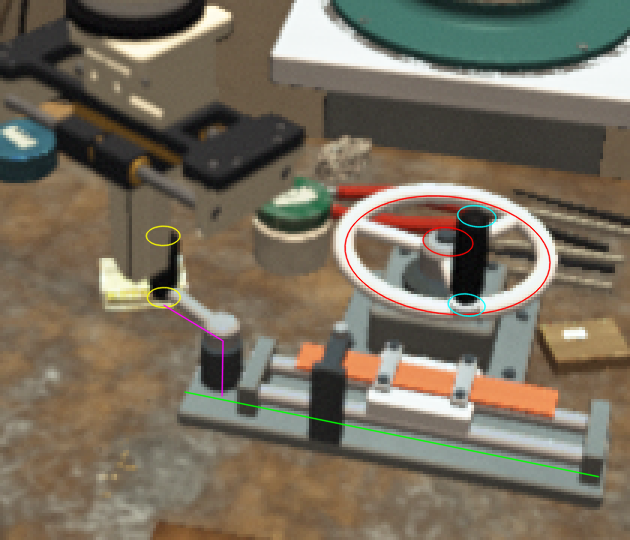

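move_arm([
  {"x":-0.08,"y":0.08,"z":0,"wx":0,"wy":0,"wz":0.25,"jaw":0},
  {"x":-0.11,"y":0.06,"z":0,"wx":0,"wy":0,"wz":0.25,"jaw":0},
  {"x":-0.1,"y":0.06,"z":0,"wx":0,"wy":0,"wz":0.25,"jaw":0},
  {"x":-0.1,"y":0.05,"z":0,"wx":0,"wy":0,"wz":0.25,"jaw":0},
  {"x":-0.11,"y":0.05,"z":0,"wx":0,"wy":0,"wz":0.25,"jaw":0},
  {"x":-0.11,"y":0.04,"z":0,"wx":0,"wy":0,"wz":0.25,"jaw":0},
  {"x":-0.11,"y":0.04,"z":0,"wx":0,"wy":0,"wz":0.25,"jaw":0},
  {"x":-0.11,"y":0.03,"z":0,"wx":0,"wy":0,"wz":0.25,"jaw":0},
])

```text
t: 13.75
position: [0.5577, -0.141, 0.0631]
orientation: [0.92, -0.392, 0.001, -0.0]
wrist_force: [3.1, 0.3, 0.5]
gripper_width: 0.0004
```

```bash
cat > lev.py <<'E'
from ov import *
from plan import *
import sys
info(); n=sys.argv[1]; save('scene','s%s.png'%n); overlay('scene','pics/s%s.png'%n,'pics/o%s.png'%n,np.load('p.npy'),(250,180,460,360))
pv=np.array(fp(np.load('p.npy'))['pv']);p,M,s=pose(); a0=np.degrees(np.arctan2(M[1,0],M[0,0]))
th=np.degrees(np.arctan2(p[1]-pv[1],p[0]-pv[0])); print(th,np.hypot(*(p-pv)[:2]))
T=[]
for i in range(1,9):
    t=np.radians(th-4*i);T.append((pv[0]+.05*np.cos(t),pv[1]+.05*np.sin(t),.062,a0-2*i))
rows(T)
E
python3 lev.py 13
```

```text
13.75 [ 0.5577 -0.141   0.0631] alpha -46.1 q [-0.29 -0.03  1.82  0.    1.36  2.08] F [3.1 0.3 0.5] w 0.0
-117.76193040234902 0.04909301824800567
[{"x": -0.1, "y": 0.06, "z": 0.04, "wx": -0.0, "wy": -0.01, "wz": 0.25, "jaw": 0}, {"x": -0.11, "y": 0.03, "z": -0.0, "wx": -0.0, "wy": 0.0, "wz": 0.25, "jaw": 0}, {"x": -0.12, "y": 0.03, "z": -0.0, "wx": -0.0, "wy": 0.0, "wz": 0.25, "jaw": 0}, {"x": -0.11, "y": 0.02, "z": -0.0, "wx": -0.0, "wy": 0.0, "wz": 0.25, "jaw": 0}, {"x": -0.12, "y": 0.01, "z": -0.0, "wx": -0.0, "wy": 0.0, "wz": 0.25, "jaw": 0}, {"x": -0.11, "y": 0.02, "z": -0.0, "wx": -0.0, "wy": 0.01, "wz": 0.25, "jaw": 0}, {"x": -0.12, "y": 0.01, "z": -0.0, "wx": -0.0, "wy": -0.0, "wz": 0.25, "jaw": 0}, {"x": -0.12, "y": 0.0, "z": -0.0, "wx": -0.0, "wy": -0.0, "wz": 0.25, "jaw": 0}]
```

View pics/o13.png

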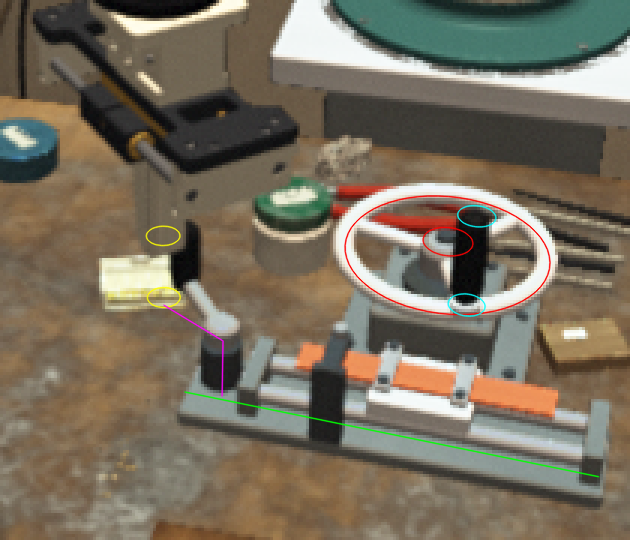

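move_arm([
  {"x":-0.1,"y":0.06,"z":0.15,"wx":0,"wy":0,"wz":0.25,"jaw":0},
  {"x":-0.11,"y":0.03,"z":0,"wx":0,"wy":0,"wz":0.25,"jaw":0},
  {"x":-0.11,"y":0.03,"z":0,"wx":0,"wy":0,"wz":0.25,"jaw":0},
  {"x":-0.11,"y":0.02,"z":0,"wx":0,"wy":0,"wz":0.25,"jaw":0},
])

```text
t: 14.2
position: [0.5461, -0.1344, 0.0584]
orientation: [0.891, -0.454, 0.001, -0.0]
wrist_force: [2.2, -1.2, -1.8]
gripper_width: 0.0005
```

```bash
python3 lev.py 14
```

```text
14.2 [ 0.5461 -0.1344  0.0584] alpha -54.1 q [-0.29 -0.06  1.85  0.    1.35  2.23] F [ 2.2 -1.2 -1.8] w 0.0
-133.11136393965307 0.05031296235771504
[{"x": -0.12, "y": 0.01, "z": -0.12, "wx": -0.0, "wy": -0.0, "wz": 0.25, "jaw": 0}, {"x": -0.11, "y": 0.01, "z": -0.0, "wx": -0.0, "wy": -0.0, "wz": 0.25, "jaw": 0}, {"x": -0.12, "y": 0.01, "z": -0.0, "wx": -0.0, "wy": -0.0, "wz": 0.25, "jaw": 0}, {"x": -0.11, "y": 0.01, "z": -0.0, "wx": -0.0, "wy": -0.0, "wz": 0.25, "jaw": 0}, {"x": -0.12, "y": 0.0, "z": -0.0, "wx": -0.0, "wy": -0.0, "wz": 0.25, "jaw": 0}, {"x": -0.12, "y": -0.0, "z": -0.0, "wx": -0.01, "wy": -0.0, "wz": 0.25, "jaw": 0}, {"x": -0.11, "y": -0.01, "z": -0.0, "wx": 0.0, "wy": -0.0, "wz": 0.25, "jaw": 0}, {"x": -0.12, "y": -0.01, "z": -0.0, "wx": 0.0, "wy": -0.0, "wz": 0.25, "jaw": 0}]
```

View pics/o14.png

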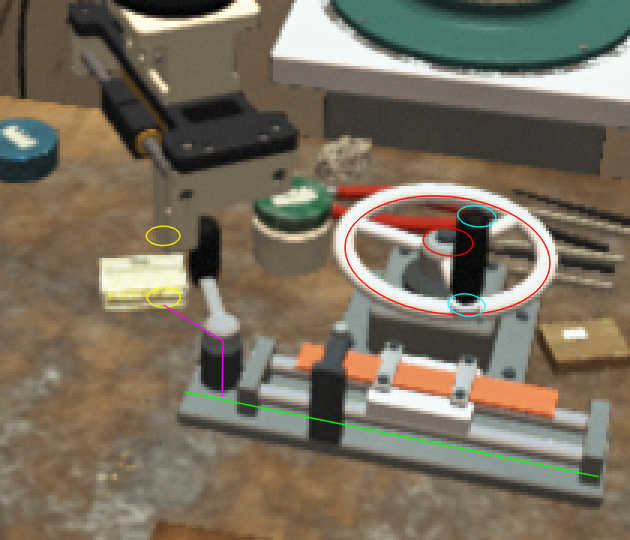

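move_arm([
  {"x":-0.07,"y":0.01,"z":0,"wx":0,"wy":0,"wz":0.2,"jaw":0},
  {"x":-0.07,"y":0.01,"z":0,"wx":0,"wy":0,"wz":0.2,"jaw":0},
])

```text
t: 14.45
position: [0.5431, -0.1317, 0.0581]
orientation: [0.878, -0.479, 0.0, -0.0]
wrist_force: [2.5, -0.9, 0.3]
gripper_width: 0.0007
```

move_arm([
  {"x":-0.06,"y":0.01,"z":0,"wx":0,"wy":0,"wz":0.1,"jaw":0},
  {"x":0,"y":0,"z":0,"wx":0,"wy":0,"wz":0,"jaw":0},
])

```text
t: 14.65
position: [0.5416, -0.1305, 0.0578]
orientation: [0.874, -0.485, -0.0, 0.0]
wrist_force: [-0.5, -0.5, 1.1]
gripper_width: 0.0003
```

move_arm([
  {"x":-0.06,"y":0,"z":0,"wx":0,"wy":0,"wz":0.1,"jaw":0},
  {"x":0,"y":0,"z":0,"wx":0,"wy":0,"wz":0,"jaw":0},
])

```text
t: 14.85
position: [0.5406, -0.1291, 0.0576]
orientation: [0.871, -0.491, -0.0, 0.0]
wrist_force: [0.7, -0.8, 0.5]
gripper_width: 0.0011
```

move_arm([
  {"x":-0.07,"y":0,"z":0,"wx":0,"wy":0,"wz":0.1,"jaw":0},
])

```text
t: 14.95
position: [0.5396, -0.1275, 0.0576]
orientation: [0.868, -0.497, 0.0, 0.0]
wrist_force: [1.3, -1.3, 1.4]
gripper_width: 0.0005
```

move_arm([
  {"x":-0.07,"y":0,"z":0,"wx":0,"wy":0,"wz":0.1,"jaw":0},
])

```text
t: 15.05
position: [0.5385, -0.1255, 0.0577]
orientation: [0.864, -0.504, 0.0, 0.0]
wrist_force: [1.3, -1.8, 0.8]
gripper_width: 0.0003
```

move_arm([
  {"x":-0.06,"y":0,"z":0,"wx":0,"wy":0,"wz":0.1,"jaw":0},
])

```text
t: 15.15
position: [0.5376, -0.1239, 0.0577]
orientation: [0.86, -0.51, 0.0, -0.0]
wrist_force: [2.7, -1.2, 0.8]
gripper_width: 0.0005
```

```bash
python3 lev.py 15
```

```text
15.15 [ 0.5376 -0.1239  0.0577] alpha -61.3 q [-0.27 -0.08  1.87  0.    1.35  2.37] F [ 2.7 -1.2  0.8] w 0.0
-148.37726156061848 0.05004069399802245
[{"x": -0.12, "y": 0.0, "z": -0.15, "wx": -0.0, "wy": 0.0, "wz": 0.25, "jaw": 0}, {"x": -0.11, "y": -0.0, "z": 0.0, "wx": -0.0, "wy": 0.0, "wz": 0.25, "jaw": 0}, {"x": -0.12, "y": -0.01, "z": 0.0, "wx": -0.0, "wy": 0.0, "wz": 0.25, "jaw": 0}, {"x": -0.11, "y": -0.01, "z": 0.0, "wx": -0.0, "wy": 0.0, "wz": 0.25, "jaw": 0}, {"x": -0.12, "y": -0.01, "z": 0.0, "wx": -0.0, "wy": 0.0, "wz": 0.25, "jaw": 0}, {"x": -0.12, "y": -0.02, "z": 0.0, "wx": -0.0, "wy": 0.0, "wz": 0.25, "jaw": 0}, {"x": -0.11, "y": -0.02, "z": 0.0, "wx": -0.0, "wy": 0.0, "wz": 0.25, "jaw": 0}, {"x": -0.11, "y": -0.03, "z": 0.0, "wx": -0.0, "wy": 0.0, "wz": 0.25, "jaw": 0}]
```

View pics/o15.png

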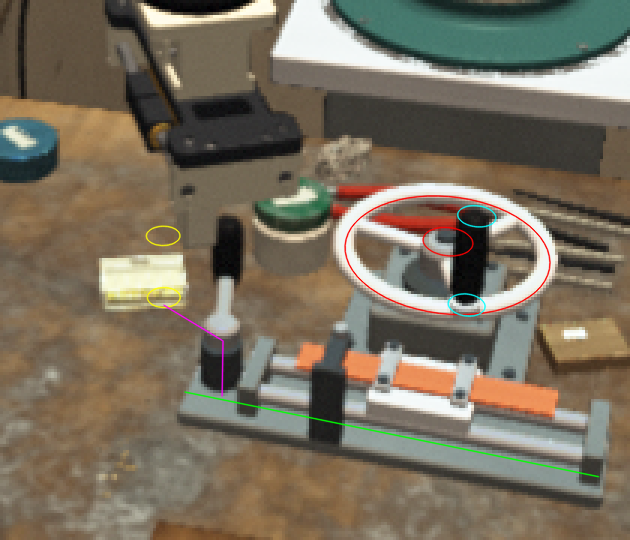

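move_arm([
  {"x":-0.07,"y":0,"z":0,"wx":0,"wy":0,"wz":0.15,"jaw":0},
])

```text
t: 15.3
position: [0.5367, -0.1221, 0.0577]
orientation: [0.855, -0.518, 0.0, -0.0]
wrist_force: [3.9, -0.9, -0.0]
gripper_width: 0.0003
```

move_arm([
  {"x":-0.07,"y":-0.01,"z":0,"wx":0,"wy":0,"wz":0.15,"jaw":0},
])

```text
t: 15.4
position: [0.5359, -0.12, 0.0576]
orientation: [0.849, -0.528, 0.0, -0.0]
wrist_force: [1.7, -1.3, 0.5]
gripper_width: 0.0003
```

move_arm([
  {"x":-0.07,"y":-0.01,"z":0,"wx":0,"wy":0,"wz":0.15,"jaw":0},
])

```text
t: 15.5
position: [0.5352, -0.118, 0.0577]
orientation: [0.844, -0.537, -0.0, 0.0]
wrist_force: [1.2, -1.5, 0.6]
gripper_width: 0.0004
```

move_arm([
  {"x":-0.06,"y":-0.01,"z":0,"wx":0,"wy":0,"wz":0.15,"jaw":0},
])

```text
t: 15.6
position: [0.5346, -0.1162, 0.0576]
orientation: [0.838, -0.546, -0.0, 0.0]
wrist_force: [0.9, -1.7, 1.4]
gripper_width: 0.0006
```

move_arm([
  {"x":-0.06,"y":-0.01,"z":0,"wx":0,"wy":0,"wz":0.1,"jaw":0},
])

```text
t: 15.7
position: [0.5342, -0.1145, 0.0576]
orientation: [0.834, -0.551, -0.0, 0.0]
wrist_force: [1.2, -1.9, 0.5]
gripper_width: 0.0006
```

move_arm([
  {"x":-0.06,"y":-0.01,"z":0,"wx":0,"wy":0,"wz":0.1,"jaw":0},
])

```text
t: 15.8
position: [0.5339, -0.1136, 0.0578]
orientation: [0.831, -0.557, 0.001, 0.001]
wrist_force: [2.8, -18.0, -1.4]
gripper_width: 0.0005
```

move_arm([
  {"x":-0.06,"y":-0.01,"z":0,"wx":0,"wy":0,"wz":0.1,"jaw":0},
])

```text
t: 15.9
position: [0.5337, -0.1133, 0.0579]
orientation: [0.827, -0.563, 0.002, 0.002]
wrist_force: [4.2, -28.5, -3.2]
gripper_width: 0.0009
```

```bash
python3 lev.py 16
```

```text
15.9 [ 0.5337 -0.1133  0.0579] alpha -68.5 q [-0.25 -0.1   1.88 -0.    1.35  2.51] F [  4.2 -28.5  -3.2] w 0.001
-160.92869239668923 0.04914845550244573
[{"x": -0.12, "y": 0.02, "z": -0.14, "wx": 0.01, "wy": -0.04, "wz": 0.25, "jaw": 0}, {"x": -0.11, "y": -0.01, "z": 0.0, "wx": -0.0, "wy": 0.0, "wz": 0.25, "jaw": 0}, {"x": -0.12, "y": -0.02, "z": 0.0, "wx": -0.0, "wy": 0.0, "wz": 0.25, "jaw": 0}, {"x": -0.11, "y": -0.02, "z": 0.0, "wx": -0.0, "wy": 0.0, "wz": 0.25, "jaw": 0}, {"x": -0.12, "y": -0.03, "z": 0.0, "wx": -0.0, "wy": 0.0, "wz": 0.25, "jaw": 0}, {"x": -0.11, "y": -0.03, "z": 0.0, "wx": -0.0, "wy": 0.0, "wz": 0.25, "jaw": 0}, {"x": -0.11, "y": -0.03, "z": 0.0, "wx": -0.0, "wy": 0.0, "wz": 0.25, "jaw": 0}, {"x": -0.11, "y": -0.03, "z": 0.0, "wx": -0.0, "wy": 0.0, "wz": 0.25, "jaw": 0}]
```

View pics/o16.png

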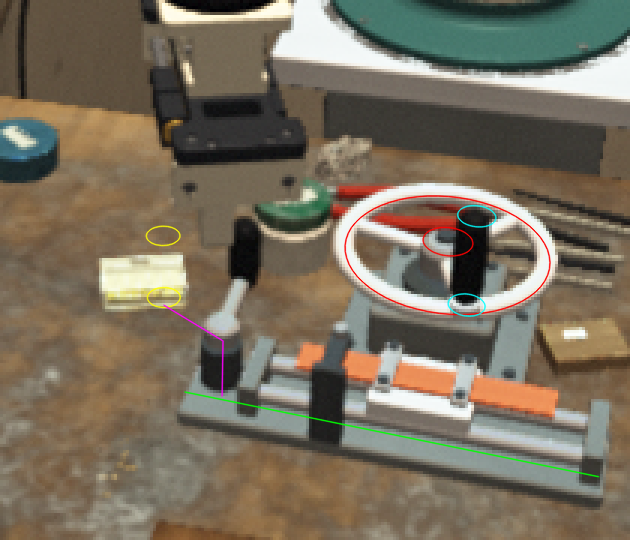

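move_arm([
  {"x":0.3,"y":0,"z":0,"wx":0,"wy":0,"wz":0,"jaw":0},
  {"x":0.5,"y":0,"z":0,"wx":0,"wy":0,"wz":0,"jaw":0},
  {"x":0,"y":0,"z":-0.8,"wx":0,"wy":0,"wz":0,"jaw":0},
  {"x":0,"y":0,"z":-0.9,"wx":0,"wy":0,"wz":0,"jaw":0},
  {"x":0,"y":0,"z":-0.9,"wx":0,"wy":0,"wz":0,"jaw":0},
  {"x":0,"y":0,"z":-0.9,"wx":0,"wy":0,"wz":0,"jaw":0},
  {"x":0,"y":0,"z":-0.9,"wx":0,"wy":0,"wz":0,"jaw":0},
  {"x":0,"y":0,"z":0,"wx":0,"wy":0,"wz":0,"jaw":0},
])

```text
t: 16.75
position: [0.5436, -0.1341, 0.1934]
orientation: [0.827, -0.562, 0.002, -0.001]
wrist_force: [0.1, -0.4, 1.2]
gripper_width: 0.0003
```

```bash
python3 cmp.py 17; python3 lev.py 18 | head -2; python3 - <<'E'
import cv2,numpy as np
a=cv2.imread('pics/scene0.png');b=cv2.imread('pics/s18.png')
f=lambda i:cv2.resize(i[200:350,220:480],(400,231))
g=lambda i:cv2.resize(i[235:300,370:450],None,fx=5,fy=5)
cv2.imwrite('pics/fin.png',np.vstack([np.hstack([f(a),f(b)]),cv2.imread('pics/cmp17.png')]))
E
```

```text
16.8 [ 0.543  -0.1339  0.1911] alpha -68.4 q [-0.29 -0.14  1.7   0.    1.57  2.48] F [-0.2 -0.5 -0.5] w 0.001
-136.00367532447808 0.05233303350000993Traceback (most recent call last):
  File "lev.py", line 10, in <module>
    rows(T)
    ~~~~^^^
  File "plan.py", line 20, in rows
    assert max(abs(d))<=1 and max(abs(w))<=1.0,(d,w)
           ^^^^^^^^^^^^^^^^^^^^^^^^^^^^^^^^^^^
AssertionError: (array([-0.14, -0.03,  4.25]), array([-0.  ,  0.  ,  0.25]))
```

View pics/fin.png

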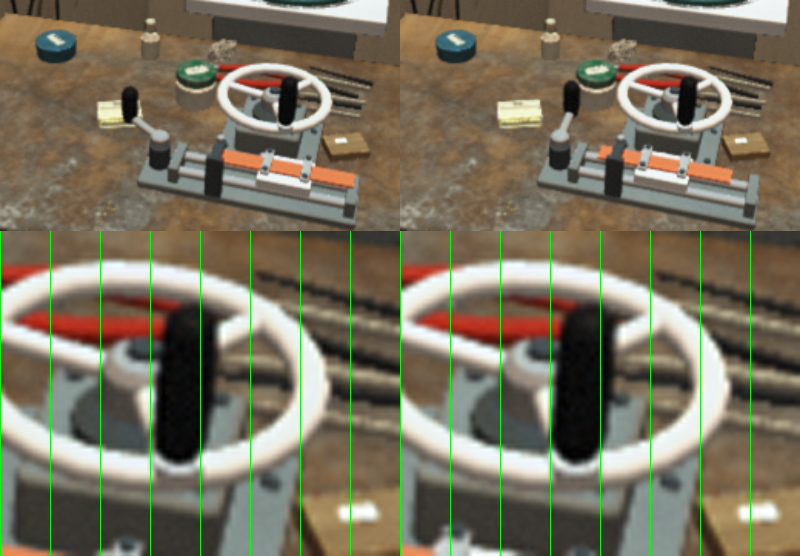

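```bash
python3 -c "
from station import arm
print(arm.job_done())"
```

```text
the job is handed in; nothing more can be done
None
```

I pushed the hand wheel clockwise through one full turn with shut fingers. Then I pushed the lock lever's knob round to its stop, lifted clear and handed the job in at about 17 s.

- **Wheel:** the wrist read about 2–3 N while pushing. The before and after pictures put the handle roughly 1 mm past where it started, and the copper strip has moved along the rail. I backed the fingers off before touching the lever, which was still in its start position then.
- **Lever:** it moved at about 2–3 N, then the force jumped to 18 N and 28.5 N with almost no further movement, which marks the hard stop. The 28.5 N was closer to the 35 N limit than I wanted. I had sent several push steps without checking the force in between. The last picture shows the lever still pointing towards the robot after I backed off.
- **Loose things:** the pot, box, block and tin look unmoved in the final scene picture. I compared them by eye and did not measure them.

Two readings did not agree with the description:
- **Lever start angle:** my picture fit gave 0.47 rad against the stated 0–0.2. I therefore relied on the force at the stop, not on the lever's angle.
- **Fingertip height:** in the scene pictures the fingertips looked about 10 mm higher than the reported tool position. This did not get in the way of the pushing.

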